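Let the hand winch back to its index post

TASK

The hand winch on the parts bench has been left wound and locked. Flick its sprung pawl off the ratchet wheel so that it snaps over and stays off, then ease the drum back by its crank, slowly and without spinning it, until the crank arm points straight at the index post on the rim of the base plate. Leave it there with the pawl still off, and leave the other parts on the bench where they are.

Things in the scene. Friction and masses are not known exactly. Their poses are not given: they have to be found in the camera images.
- winch: Hand winch fixed to the bench, axle upright: round yellow base plate (280 mm across, 10 mm thick), dark steel drum (flanges 112 mm across), above it a ten-tooth steel ratchet wheel (96 mm across, 62 to 72 mm above the bench), on top the crank. Origin on the axle at bench level, z up along the axle. Its hub top is 102 mm above the bench; only the crank knob and pawl tab stand higher
- crank_knob (a point): Centre of the crank's upright round black knob: 26 mm in diameter, 50 mm tall (98 to 148 mm above the bench; this point 123 mm up). It spins freely on its pin, 95 mm from the winch axle, and travels on a level circle. The flat steel crank arm (20 mm wide, top 92 mm up) runs from the axle out under the knob to a point 122 mm from the axle
- drum (a joint): Angle of drum, ratchet wheel and crank (one piece) about the axle, rad; grows counter-clockwise from above (winding on); easing back is clockwise. Starts at 1.25 to 1.55; stops at -0.9 and 1.6; at 0 the arm points along the winch's -x. Drag 0.3 N m (about 3 N at the knob): it stays where left. With the pawl on it eases back only up to 0.35 rad of play
- pawl (a joint): Angle of the pawl about its upright pivot (a post on the base plate, 83 mm from the axle), rad: 0 is on (nose between two ratchet teeth), 0.45 fully off; positive is clockwise from above. An over-centre spring holds it at either end: past about 0.23 it snaps over by itself and stays
- pawl_tab (a point): Middle of the upright steel thumb tab on the pawl's tail, behind the winch, 122 mm from the axle and 48 mm from the pivot: 10 mm thick (own x axis), 20 mm wide, free from 72 to 110 mm above the bench (this point 90 mm up). Its axes turn with the pawl. To take the pawl off push the tab along its own -x (to the robot's right and somewhat towards it) about 22 mm; 4 N is enough
- index_top (a point): Centre of the top of the index post: a steel post 12 x 14 mm on a small dark clamp foot, at the rim of the base plate on the robot's side, 130 mm from the axle, top 80 mm above the bench, so arm and knob swing clear over it. Its place round the rim varies, 0.9 to 2.05 rad clockwise (from above) from where the crank starts. Its x axis lies along the line from post to axle
- filter_mid (a point): Centre of a yellow can-shaped oil filter beside the winch, 76 mm across, 85 mm tall, loose: leave it
- bearing_mid (a point): Centre of a steel bearing ring beside the winch, 72 mm across, 22 mm tall, loose: leave it
- pulley_mid (a point): Centre of a yellow grooved pulley beside the winch, 80 mm across, 36 mm tall, loose: leave it

How it is judged:
By the outcome, as a careful person would: the job done as asked, in the order asked, and still so for the second after the job is handed in, with the robot touching nothing.
It also fails if it takes over 51 s, if anything falls off the work surface, if the arm or the gripper's body presses on something with over 40 N, if the wrist force passes 120 N, or if a joint passes its speed limit or range.

ROBOT

A 7-joint arm with a two-finger parallel gripper is mounted at the origin on the work surface. World frame = base frame: x ahead of the robot, y to its left, z up, the work surface at z = 0. Lengths are in m, angles in rad, forces in N, time in s.
With the tool pointing down it reaches from about 0.35 to 0.9 m from the base axis. Payload 8.1 kg.
Tool frame: the origin (TCP) lies on the centre line of the jaws, within the pads' length; the fingertips stand 14 mm ahead of it and the grasp point (between the pads) lies 5 mm behind it; z points along the fingers, y is the direction in which the jaws open and shut (so a half turn about z gives the same grasp; the last joint's range is limited). The gripper opens to 92 mm and grips with 3 to 60 N. Pads are 19 mm wide; open, the fingers measure 130 mm over their backs; the gripper's body (75 mm by 190 mm) begins 47 mm behind the grasp point.
Start: joints at [-1.385, 0.434, 0.025, 1.573, -0.012, 1.134, -0.075], TCP at [0.178, 0.599, 0.206] pointing down, gripper open.
Joint ranges: [-2.62, 2.62], [-0.44, 2.09], [-1.27, 1.32], [0.08, 2.57], [-1.32, 4.46], [0.12, 2], [-2.74, 2.74]. Speed limits (rad/s): [2.22, 2.22, 3.01, 3.01, 3.14, 3.14, 3.14].

INTERFACE

Orientations are given as a rotation vector (axis times angle).
In Python, from cell import arm, optics gives the robot as it stands.
- The arm moves only by the shell command python3 -m creep 'ROWS' [FORCE]. ROWS is JSON, a list of rows, each an object with "translation": the shift along the tool's x, y, z in m, a list of three; "rot": the turn, a rotation vector about the tool's x, y, z in degrees, a list of three; "jaw": the finger opening in m, from 0 to 0.0918. In form: [{"translation": [x, y, z], "rot": [wx, wy, wz], "jaw": jaw}, ...]. A call has 1 to 12 rows; each row shifts and turns the commanded pose from where the row before left it, along the tool's axes as they then stand; what a row does not reach is not made up. A row lasts 1/12 s, in which the tool goes at most 41.7 mm and 7.16 degrees, less where a joint would pass 70% of its speed; a pose out of reach is approached as far as the arm can. A call is refused whole if a number of a shift passes 0.0417 or a number of a turn 7.16, either way. A call with a gripper value outside its range is refused whole. The fingers move at their own pace and stop on an object; FORCE is the grip in N (left out, the last holds). Time passes only in rows, so rows that do not move let the fingers close. It gives the time, the measured TCP pose, the force and the opening at its end, in the units of the state.
- arm.observe(): the state, without advancing time (a new reading comes with each control period).
- optics.get_image(name): name is "scene" or "top" or "wrist"; returns the picture (384x512x3 uint8, red, green, blue); there is no depth.
- optics.camera_info(name): a dict with "fx", "fy", "cx", "cy" (pixels), "R" (3x3) and "t" (3): a world point X has camera coordinates R X + t. Camera axes: x right, y down, z forward; pixel columns grow to the right and rows downward; lengths in m; the calibration is good to about 2 mm. The wrist camera is an equidistant fisheye: a pixel r from the principal point sees the ray r / f radians off the axis. A picture is of the moment at which its call begins: read the wrist's pose just before it. camera_info takes no time and is no camera call; for the wrist camera it gives the pose at the moment of the call.
- arm.sign_off(): hands the job in, once; it reports no verdict.
Trained networks look in the newest picture that a camera, given by its name, has taken for a name from the list of things; names that differ only in an ending like _2 or _b are one class to them, and where a whole thing is asked for, a point or a joint stands for the part that bears it (a point fixed in the world has none). Each returns a list of dicts, best first, with "score" (0 to 1); they miss things now and then, are a little off and sometimes report something else, mostly with a low value. They report only what shows in the picture. A call takes as long as a camera call.
- optics.boxes_of(camera, thing): "location" ([column, row] in pixels, amid what is visible of it).
- optics.pinpoint(camera, thing): "location" ([column, row] in pixels: a listed point, or the origin of a listed thing).
The state is a dict: "clock": time; "joints": joint angles; "dq": joint speeds; "joint_efforts": joint torques, N m; "position": TCP position; "ee_rot": TCP orientation; "force": force on the tool from outside, world axes, zero at the start; "ft_torque": the same for the moment, N m; "width": opening from 0.0 (shut) to 1.0 (fully open).
Only numpy, scipy, OpenCV 4.12 (cv2) and the standard library are available. Lean on these libraries where they do the work, as an engineer would, in place of code of your own. Each camera call takes 0.05 s, during which the arm holds its last target.

## Working session

There is one attempt and no reset: what is moved stays moved. The work goes in short steps, Python scripts to look and compute and a shell command to move; the robot and the scene stay as the last step left them, time stands still between calls to the robot, and variables do not carry over. Pictures are saved under pics/ and viewed, and the job is handed in when it is done.

```bash
ls; mkdir -p pics
python3 - <<'E'
from cell import arm, optics
import cv2, numpy as np
s=arm.observe(); print(s)
for n in ["scene","top"]:
    im=optics.get_image(n); cv2.imwrite(f"pics/{n}0.png",im[:,:,::-1])
    i=optics.camera_info(n); print(n,i)
    for th in ["winch","crank_knob","pawl_tab","index_top","filter_mid","bearing_mid","pulley_mid"]:
        print(th,[(np.round(d["location"],1).tolist(),round(d["score"],2)) for d in optics.pinpoint(n,th)[:3]])
print(arm.observe()["clock"])
E
```

```text
pics
{'clock': 0.0, 'joints': array([-1.38458977,  0.43524303,  0.024962  ,  1.57410276, -0.01156827,
        1.13397937, -0.07508394]), 'dq': array([ 0.00141893,  0.00164619,  0.00079044,  0.00034854,  0.00062285,
        0.00197568, -0.00042343]), 'joint_efforts': array([ 5.16036835e-05, -6.67837930e+01,  9.84945931e-01, -3.14455605e+01,
       -6.05812389e-02,  4.28121944e-02,  1.20878394e-04]), 'position': array([0.17791317, 0.59857678, 0.20513023]), 'ee_rot': array([-4.52119715e-01, -3.10882712e+00,  2.49290421e-03]), 'force': array([ 0.09154284,  1.146794  , -0.36622296]), 'ft_torque': array([ 0.01493906, -0.01540525,  0.02352927]), 'width': 1.0010780595493731}
scene {'fx': 366.68953410898524, 'fy': 366.68953410898524, 'cx': 255.3803919638055, 'cy': 188.36881116531865, 'R': array([[-0.14463501,  0.98945069, -0.00824937],
       [ 0.80089699,  0.11216875, -0.5882025 ],
       [-0.58107204, -0.09168157, -0.80867161]]), 't': array([ 0.04786733, -0.4106852 ,  1.12268284])}
winch [([245.7, 207.8], 0.6)]
crank_knob [([196.1, 172.7], 0.74)]
pawl_tab [([245.7, 236.9], 0.66)]
index_top [([224.4, 136.3], 0.58)]
filter_mid []
bearing_mid [([153.7, 180.4], 0.7)]
pulley_mid [([245.9, 236.4], 0.66), ([140.0, 237.6], 0.61)]
top {'fx': 354.6601225641025, 'fy': 354.6601225641025, 'cx': 257.15522510269466, 'cy': 192.27336293032337, 'R': array([[-0.00478478, -0.99976355,  0.02121187],
       [-0.99450027,  0.00253811, -0.10470321],
       [ 0.10462461, -0.02159619, -0.99427727]]), 't': array([0.03245187, 0.5870223 , 0.92778152])}
winch [([263.3, 202.6], 0.77)]
crank_knob [([304.2, 194.7], 0.6)]
pawl_tab [([257.7, 148.3], 0.82)]
index_top [([285.7, 244.6], 0.54)]
filter_mid [([183.7, 206.0], 0.8)]
bearing_mid [([346.2, 214.5], 0.68), ([182.6, 204.5], 0.27)]
pulley_mid [([335.0, 160.8], 0.64)]
0.8
```

```bash
python3 - <<'E'
import cv2
for n in ["scene","top"]:
    im=cv2.imread(f"pics/{n}0.png")
    c=im[90:290,110:376] 
    cv2.imwrite(f"pics/{n}0c.png",cv2.resize(c,(798,600),interpolation=cv2.INTER_CUBIC))
E
cat > h.py <<'E'
import numpy as np
from scipy.spatial.transform import Rotation as Ro
from scipy.optimize import least_squares
def plane(i,uv,z):
    d=np.array([(uv[0]-i["cx"])/i["fx"],(uv[1]-i["cy"])/i["fy"],1]); R=np.array(i["R"]);t=np.array(i["t"])
    c=-R.T@t; w=R.T@d; return c+w*(z-c[2])/w[2]
def proj(i,X):
    p=np.array(i["R"])@X+i["t"]; return np.array([i["fx"]*p[0]/p[2]+i["cx"],i["fy"]*p[1]/p[2]+i["cy"]])
E
python3 - <<'E'
from h import *
from cell import optics
P={"scene":dict(winch=(245.7,207.8),knob=(196.1,172.7),tab=(245.7,236.9),idx=(224.4,136.3),bearing=(153.7,180.4),pulley=(140,237.6)),
"top":dict(winch=(263.3,202.6),knob=(304.2,194.7),tab=(257.7,148.3),idx=(285.7,244.6),bearing=(346.2,214.5),pulley=(335,160.8),filter=(183.7,206))}
Z=dict(winch=0,knob=.123,tab=.09,idx=.08,bearing=.011,pulley=.018,filter=.0425)
for n in P:
    i=optics.camera_info(n)
    for k,v in P[n].items(): print(n,k,plane(i,v,Z[k]).round(4))
E
```

```text
scene winch [0.5635 0.0128 0.    ]
scene knob [ 0.5768 -0.0766  0.123 ]
scene tab [0.6816 0.0346 0.09  ]
scene idx [ 0.4354 -0.0532  0.08  ]
scene bearing [ 0.5268 -0.2028  0.011 ]
scene pulley [ 0.6745 -0.1827  0.018 ]
top winch [0.5614 0.0127 0.    ]
top knob [ 0.5711 -0.0827  0.123 ]
top tab [0.6944 0.0296 0.09  ]
top idx [ 0.4488 -0.0401  0.08  ]
top bearing [ 0.527  -0.2151  0.011 ]
top pulley [ 0.6758 -0.1866  0.018 ]
top filter [0.5499 0.2251 0.0425]
```

View pics/scene0c.png

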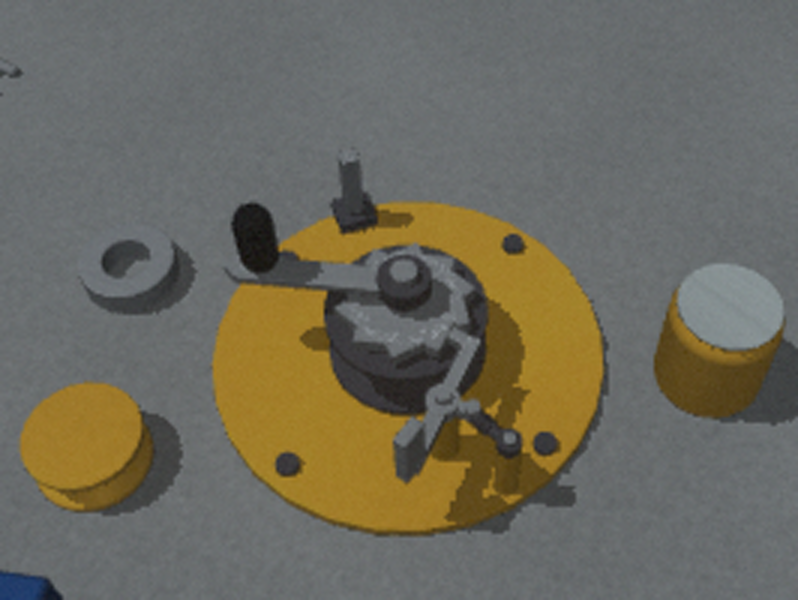

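View pics/top0c.png

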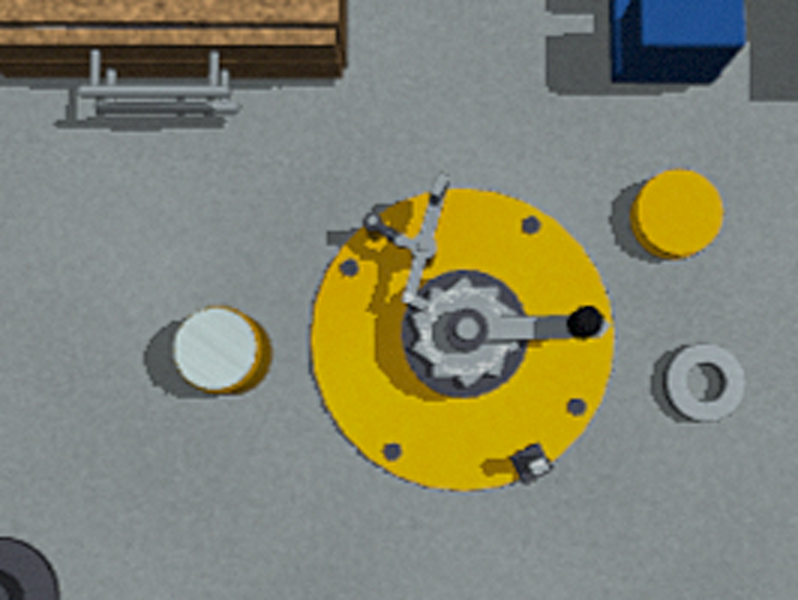

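The scene picture, taken from the far side, shows the crank pointing to the robot's right. The index post is on the robot's side (crop 349,154) and the pawl tab is at the back (crop 408,450). In the top crop the hub is at (467,327), the knob at (585,318), the index top at (541,467) and the tab at (442,183). Next I'll refine these positions.

Run:
```python
from h import *
from cell import optics
import cv2
for n in ["top","scene"]:
    i=optics.camera_info(n)
    im=cv2.imread(f"pics/{n}0.png"); hsv=cv2.cvtColor(im,cv2.COLOR_BGR2HSV)
    m=cv2.inRange(hsv,(18,150,60),(32,255,255)); k,l,st,_=cv2.connectedComponentsWithStats(m)
    b=1+np.argmax(st[1:,4]); m=(l==b).astype(np.uint8)
    c=max(cv2.findContours(m,0,cv2.CHAIN_APPROX_NONE)[0],key=len); h=cv2.convexHull(c)[:,0]
    W=np.array([plane(i,p,.01)[:2] for p in h.astype(float)])
    f=lambda q:np.hypot(*(W-q[:2]).T)-.14
    r=least_squares(f,[.565,.01],loss="soft_l1",f_scale=.001); print(n,"axle",r.x.round(4),np.abs(r.fun).max())
    def P(u,v,z): return plane(i,(u/3+110-.33,v/3+90-.33),z).round(4)
    if n=="top":
        D=dict(hub=(467,327,.102),knobtop=(585,319,.148),idx=(541,467,.08),tabtop=(442,181,.11),pivot=(425,247,.08))
    else: D=dict(hub=(404,264,.102),knobtop=(253,211,.148),idx=(349,154,.08),tabtop=(413,430,.11))
    for k,v in D.items(): print(k,P(*v))
```

```text
top axle [0.5637 0.0112] 0.020575293446946905
hub [0.5635 0.0115 0.102 ]
knobtop [ 0.5656 -0.0799  0.148 ]
idx [ 0.4469 -0.051   0.08  ]
tabtop [0.6854 0.0319 0.11  ]
pivot [0.6345 0.0461 0.08  ]
scene axle [0.5662 0.0136] 0.0025768010196358104
hub [0.5599 0.0126 0.102 ]
knobtop [ 0.5668 -0.0795  0.148 ]
idx [ 0.4489 -0.047   0.08  ]
tabtop [0.6843 0.0385 0.11  ]
```

View pics/top0.png

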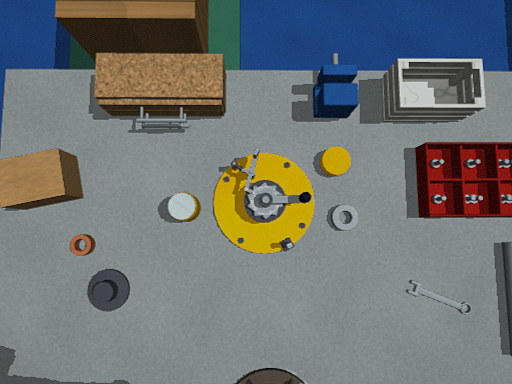

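View pics/scene0.png

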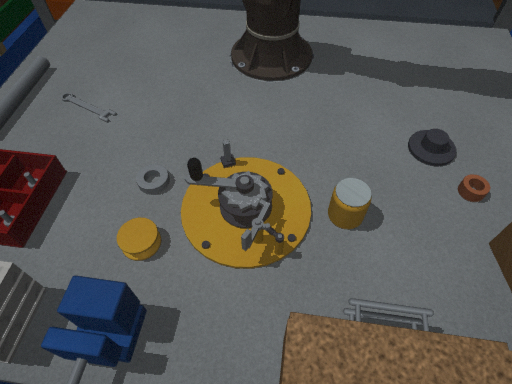

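Run:
```python
from h import *
from cell import arm
s=arm.observe(); R=Ro.from_rotvec(s["ee_rot"]).as_matrix(); p=s["position"]
print(R.round(3))
t=np.array([.685,.035]);pv=np.array([.637,.046]);d=t-pv;d/=np.hypot(*d)
u=np.array([-d[1],d[0]]);print("tab +x dir",u)
tgt=np.r_[t+u*.040,.206]
print(tgt,R.T@(tgt-p))
```

```text
[[-0.959  0.285  0.   ]
 [ 0.285  0.959  0.   ]
 [-0.     0.    -1.   ]]
tab +x dir [0.22337616 0.97473232]
[0.69393505 0.07398929 0.206     ] [-6.44133296e-01 -3.56429839e-01 -5.85585329e-05]
```

Run:
```python
from h import *
from cell import optics
a=optics.camera_info("top");b=optics.camera_info("scene")
def tri(u,v):
    f=lambda X:np.r_[proj(a,X)-u,proj(b,X)-v]
    r=least_squares(f,[.6,0,.05]); return r.x.round(3),r.fun.round(1)
print("rail",tri((189,125),(350,302)),tri((137,125),(430,308)))
print("box near corner top",tri((225,99),(288,318)))
g=lambda u,v:(u/3+110-.33,v/3+90-.33)
print("spring post",tri(g(373,220),g(508,436)))
print("tab top",tri(g(442,181),g(413,430)))
print("idx",tri(g(541,467),g(349,154)))
```

```text
rail (array([0.764, 0.219, 0.063]), array([-3.1, -0.1, -1.9, -0. ])) (array([0.76 , 0.346, 0.076]), array([-0.8, -0.1, -0.5, -0. ]))
box near corner top (array([0.818, 0.119, 0.108]), array([-2.5,  0.2, -1.5, -0. ]))
spring post (array([0.659, 0.092, 0.072]), array([-0.3,  0. , -0.2, -0. ]))
tab top (array([0.685, 0.036, 0.11 ]), array([-1.8,  0.2, -1.3, -0. ]))
idx (array([ 0.446, -0.049,  0.077]), array([-0.8,  0.1, -0.7, -0. ]))
```

```bash
python3 -m creep '[{"translation":[-0.032,-0.0178,0],"rot":[0,0,0],"jaw":0},{"translation":[-0.032,-0.0178,0],"rot":[0,0,0],"jaw":0},{"translation":[-0.032,-0.0178,0],"rot":[0,0,0],"jaw":0},{"translation":[-0.032,-0.0178,0],"rot":[0,0,0],"jaw":0},{"translation":[-0.032,-0.0178,0],"rot":[0,0,0],"jaw":0},{"translation":[-0.032,-0.0178,0],"rot":[0,0,0],"jaw":0},{"translation":[-0.032,-0.0178,0],"rot":[0,0,0],"jaw":0},{"translation":[-0.032,-0.0178,0],"rot":[0,0,0],"jaw":0},{"translation":[-0.032,-0.0178,0],"rot":[0,0,0],"jaw":0},{"translation":[-0.032,-0.0178,0],"rot":[0,0,0],"jaw":0}]' 20
```

```text
clock: 1.63
position: [0.4351, 0.3359, 0.2062]
ee_rot: [0.452, 3.109, 0.001]
force: [0.3, 0.5, 0.0]
width: 0.323
```

```bash
python3 -m creep '[{"translation":[-0.032,-0.0178,0],"rot":[0,0,0],"jaw":0},{"translation":[-0.032,-0.0178,0],"rot":[0,0,0],"jaw":0},{"translation":[-0.032,-0.0178,0],"rot":[0,0,0],"jaw":0},{"translation":[-0.032,-0.0178,0],"rot":[0,0,0],"jaw":0},{"translation":[-0.032,-0.0178,0],"rot":[0,0,0],"jaw":0},{"translation":[-0.032,-0.0178,0],"rot":[0,0,0],"jaw":0},{"translation":[-0.032,-0.0178,0],"rot":[0,0,0],"jaw":0},{"translation":[-0.032,-0.0178,0],"rot":[0,0,0],"jaw":0},{"translation":[-0.032,-0.0178,0],"rot":[0,0,0],"jaw":0},{"translation":[-0.032,-0.017,0],"rot":[0,0,0],"jaw":0},{"translation":[0,0,0],"rot":[0,0,0],"jaw":0}]'
python3 - <<'E'
from h import *
from cell import arm,optics
import cv2
p=arm.observe()
for n in ["wrist","scene"]: cv2.imwrite(f"pics/{n}1.png",optics.get_image(n)[:,:,::-1])
i=optics.camera_info("wrist")
print([ (d["location"],d["score"]) for d in optics.pinpoint("wrist","pawl_tab")], i)
E
```

```text
clock: 2.55
position: [0.6941, 0.0674, 0.2055]
ee_rot: [0.465, 3.104, -0.008]
force: [-1.3, -0.1, -0.4]
width: 0.006
[([216.0, 184.0], 0.68)] {'fx': 297.3186396354542, 'fy': 297.3186396354542, 'cx': 252.58987564631138, 'cy': 195.18351756587853, 'R': array([[ 2.87894675e-01,  9.57661755e-01, -7.87233771e-04],
       [ 9.27898914e-01, -2.78743759e-01,  2.47599519e-01],
       [ 2.36897154e-01, -7.20130564e-02, -9.68862146e-01]]), 't': array([-0.2701445 , -0.65154468,  0.23070584])}
```

View pics/wrist1.png

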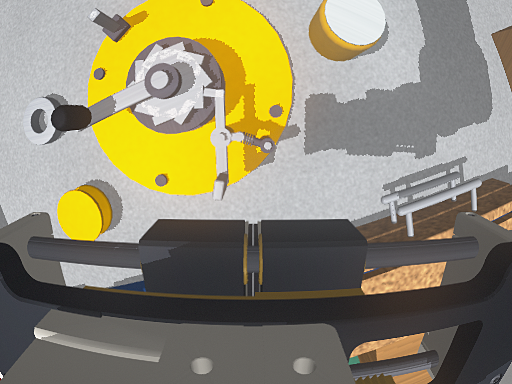

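View pics/scene1.png

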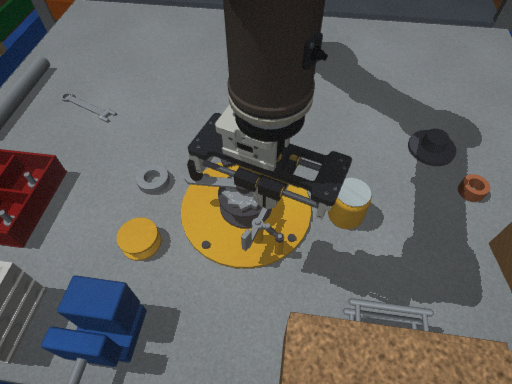

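The wrist picture shows the tab at about (219,188), left of the closed fingers at (250,250), with the pawl still on. I'll cross-check the tab, axle, knob and index positions from this view.

```bash
cat >> h.py <<'E'
def wplane(i,uv,z):
    x=(uv[0]-i["cx"])/i["fx"];y=(uv[1]-i["cy"])/i["fy"];r=np.hypot(x,y)+1e-12
    d=np.array([np.sin(r)*x/r,np.sin(r)*y/r,np.cos(r)]);R=np.array(i["R"]);c=-R.T@np.array(i["t"]);w=R.T@d
    return (c+w*(z-c[2])/w[2]).round(4)
E
python3 - <<'E'
from h import *
from cell import arm,optics
i=optics.camera_info("wrist"); s=arm.observe()
for k,v in dict(tabtop=(220,181,.11),tabpin=(216,184,.09),tabbot=(218,196,.072),pivot=(222,137,.08),hub=(160,82,.102),idx=(96,15,.08),post=(267,146,.075)).items(): print(k,wplane(i,v[:2],v[2]))
R=Ro.from_rotvec(s["ee_rot"]).as_matrix();print(s["position"],s["force"]);print(R.round(3))
E
python3 - <<'E'
import cv2
im=cv2.imread("pics/wrist1.png")[0:210,40:320]
cv2.imwrite("pics/wrist1c.png",cv2.resize(im,(784,588),interpolation=cv2.INTER_CUBIC))
E
```

```text
tabtop [0.672  0.0499 0.11  ]
tabpin [0.677  0.0417 0.09  ]
tabbot [0.6935 0.0363 0.072 ]
pivot [0.6336 0.0609 0.08  ]
hub [0.5622 0.0214 0.102 ]
idx [ 0.4478 -0.037   0.08  ]
post [0.6562 0.1024 0.075 ]
[0.69024076 0.07622032 0.20548222] [-0.45044407  0.12712457 -0.37010839]
[[-0.958  0.286 -0.001]
 [ 0.286  0.958  0.   ]
 [ 0.001  0.    -1.   ]]
```

View pics/wrist1c.png

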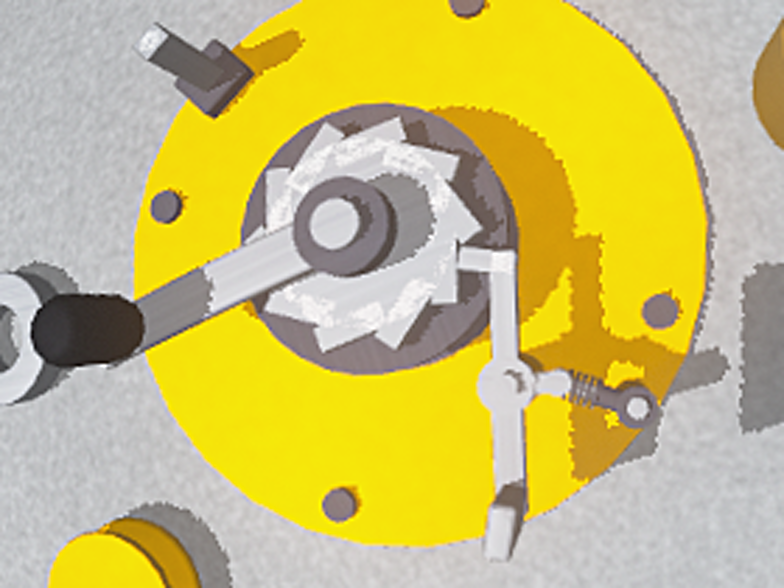

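```bash
python3 -m creep '[{"translation":[-0.003,0,0.03],"rot":[0,0,0],"jaw":0},{"translation":[0,0,0.03],"rot":[0,0,0],"jaw":0},{"translation":[0,0,0.025],"rot":[0,0,0],"jaw":0},{"translation":[0,0,0.018],"rot":[0,0,0],"jaw":0},{"translation":[0,0,0],"rot":[0,0,0],"jaw":0},{"translation":[0,0,0],"rot":[0,0,0],"jaw":0}]'
python3 - <<'E'
from h import *
from cell import arm,optics
import cv2
p=arm.observe();print(p["position"],p["force"])
for n in ["wrist","scene"]: cv2.imwrite(f"pics/{n}2.png",optics.get_image(n)[:,:,::-1])
E
```

```text
clock: 3.2
position: [0.6921, 0.0771, 0.1027]
ee_rot: [-0.449, -3.107, -0.0]
force: [-0.2, -0.5, 1.4]
width: 0.006
[0.69209087 0.07710873 0.10266462] [-0.23229307 -0.47258234  1.42094601]
```

View pics/wrist2.png

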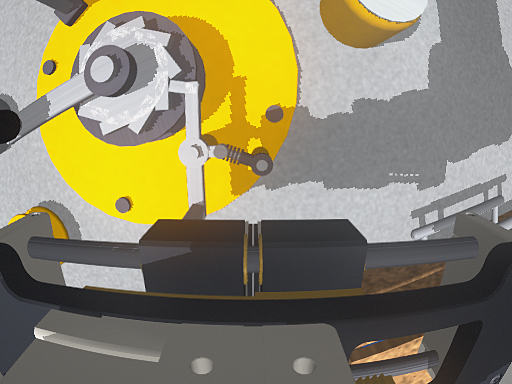

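View pics/scene2.png

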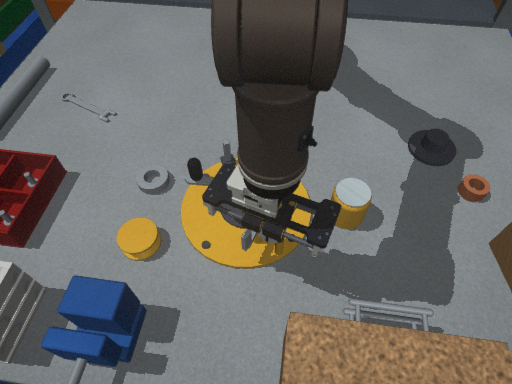

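The fingers are down beside the tab: tab at scene (246,240), finger tips at about (262,238). Next I'll push along tool -y.

```bash
python3 -m creep '[{"translation":[0,-0.005,0],"rot":[0,0,0],"jaw":0},{"translation":[0,-0.005,0],"rot":[0,0,0],"jaw":0},{"translation":[0,-0.005,0],"rot":[0,0,0],"jaw":0},{"translation":[0,-0.004,0],"rot":[0,0,0],"jaw":0},{"translation":[0,-0.003,0],"rot":[0,0,0],"jaw":0}]'; python3 -m creep '[{"translation":[0,-0.003,0],"rot":[0,0,0],"jaw":0},{"translation":[0,-0.003,0],"rot":[0,0,0],"jaw":0}]';python3 -m creep '[{"translation":[0,-0.003,0],"rot":[0,0,0],"jaw":0},{"translation":[0,-0.003,0],"rot":[0,0,0],"jaw":0}]'
python3 - <<'E'
from cell import optics
import cv2
for n in ["scene","wrist"]: cv2.imwrite(f"pics/{n}3.png",cv2.resize(optics.get_image(n)[110:300,140:360,::-1],None,fx=3,fy=3,interpolation=2))
E
```

```text
clock: 3.72
position: [0.6869, 0.0532, 0.1034]
ee_rot: [0.454, 3.108, -0.0]
force: [-0.4, 0.5, 0.1]
width: 0.008
clock: 3.88
position: [0.6852, 0.0482, 0.103]
ee_rot: [0.452, 3.109, 0.0]
force: [0.5, 0.3, 0.6]
width: 0.004
clock: 4.05
position: [0.6834, 0.0427, 0.1029]
ee_rot: [-0.452, -3.109, -0.0]
force: [-0.5, 0.8, 0.5]
width: 0.006
```

View pics/scene3.png

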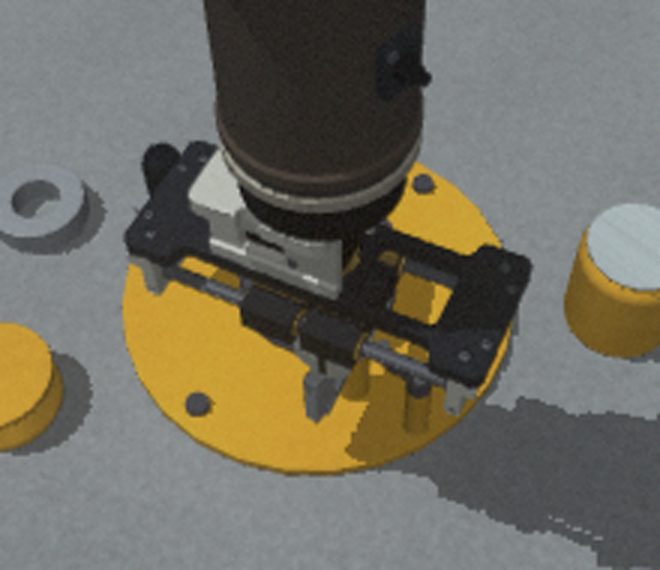

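View pics/wrist3.png

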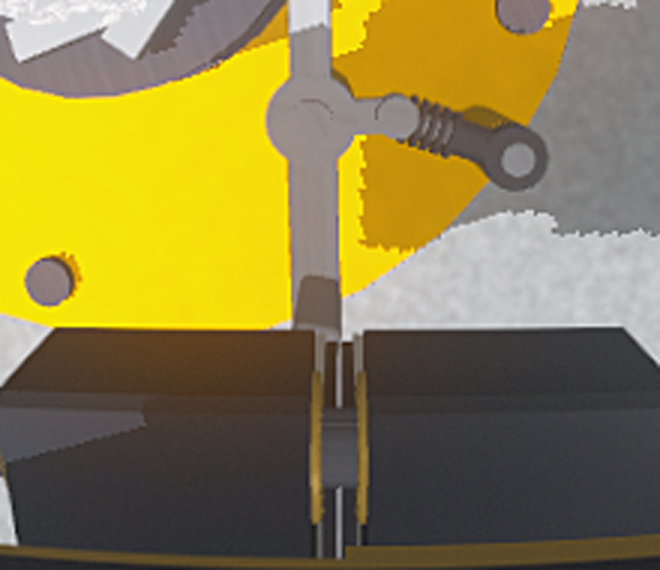

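```bash
python3 - <<'E'
from h import *
from cell import arm,optics
i=optics.camera_info("scene");s=arm.observe();p=s["position"];print(p,s["force"])
for z in (.089,.103,.15):
    q=proj(i,np.r_[p[:2],z]);print(z,q,(q-[140,110])*3)
for z in (.072,.11): 
    q=proj(i,np.r_[.685,.035,z]);print("tab",z,q,(q-[140,110])*3)
E
python3 - <<'E'
import cv2
im=cv2.imread("pics/scene3.png")[270:450,220:460]
cv2.imwrite("pics/scene3c.png",cv2.resize(im,(800,600),interpolation=2))
E
```

```text
[0.68338864 0.04207139 0.10291352] [ 0.77606199  0.75366954 -0.40825235]
0.089 [249.69105629 238.60032716] [329.07316886 385.80098149]
0.103 [249.52383368 234.76134795] [328.57150105 374.28404386]
0.15 [248.91632168 220.8145133 ] [326.74896503 332.4435399 ]
tab 0.072 [245.8866922 243.3845557] [317.66007661 400.1536671 ]
tab 0.11 [245.2436971  233.09890883] [315.73109129 369.29672648]
```

View pics/scene3c.png

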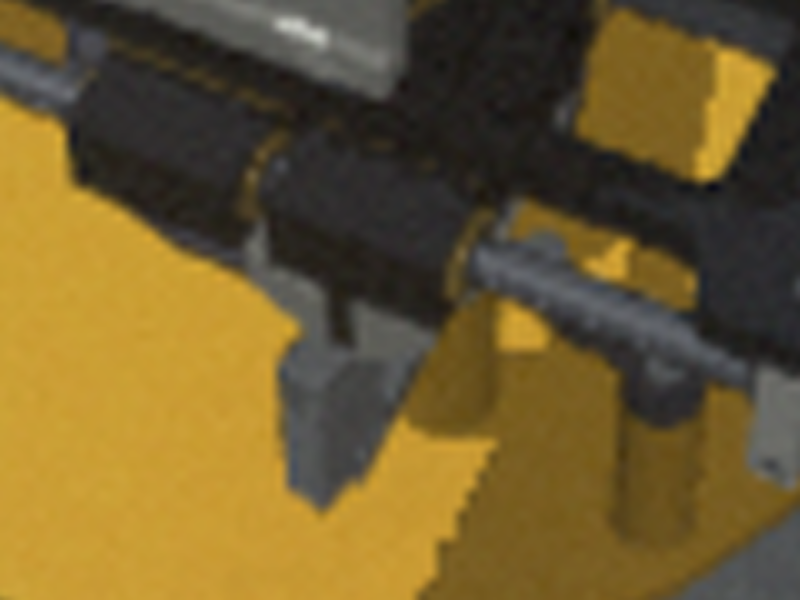

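Run:
```python
from h import *
from cell import arm,optics
i=optics.camera_info("scene")
f=lambda u,v,z:print((u,v,z),plane(i,(140+(220+u*.3)/3,110+(270+v*.3)/3),z).round(4))
f(320,505,.072);f(320,505,.062);f(285,365,.11);f(330,385,.11);f(300,335,.11);f(385,365,.11)
w=optics.camera_info("wrist")
for uv in ((300,330),(340,330),(300,278),(338,278)): print(wplane(w,(140+uv[0]/3,110+uv[1]/3),.072))
```

```text
(320, 505, 0.072) [0.6991 0.0363 0.072 ]
(320, 505, 0.062) [0.6943 0.0352 0.062 ]
(285, 365, 0.11) [0.6924 0.0303 0.11  ]
(330, 385, 0.11) [0.6951 0.0385 0.11  ]
(300, 335, 0.11) [0.6862 0.0319 0.11  ]
(385, 365, 0.11) [0.69   0.0473 0.11  ]
[0.6871 0.0315 0.072 ]
[0.69   0.0411 0.072 ]
[0.6743 0.0355 0.072 ]
[0.6769 0.0444 0.072 ]
```

```bash
python3 -m creep '[{"translation":[0,-0.003,0],"rot":[0,0,0],"jaw":0},{"translation":[0,-0.003,0],"rot":[0,0,0],"jaw":0}]';python3 -m creep '[{"translation":[0,-0.003,0],"rot":[0,0,0],"jaw":0},{"translation":[0,-0.002,0],"rot":[0,0,0],"jaw":0}]'
python3 - <<'E'
from cell import optics
import cv2
for n in ["scene","wrist"]: cv2.imwrite(f"pics/{n}4.png",cv2.resize(optics.get_image(n)[170:290,180:320,::-1] if n=="scene" else optics.get_image(n)[110:300,140:360,::-1],(700,600),interpolation=2))
E
```

```text
clock: 4.32
position: [0.6818, 0.0374, 0.1029]
ee_rot: [-0.451, -3.109, -0.0]
force: [-0.2, 0.5, -0.2]
width: 0.006
clock: 4.48
position: [0.6802, 0.0318, 0.1029]
ee_rot: [-0.453, -3.109, 0.0]
force: [0.4, 0.1, 0.3]
width: 0.009
```

View pics/scene4.png

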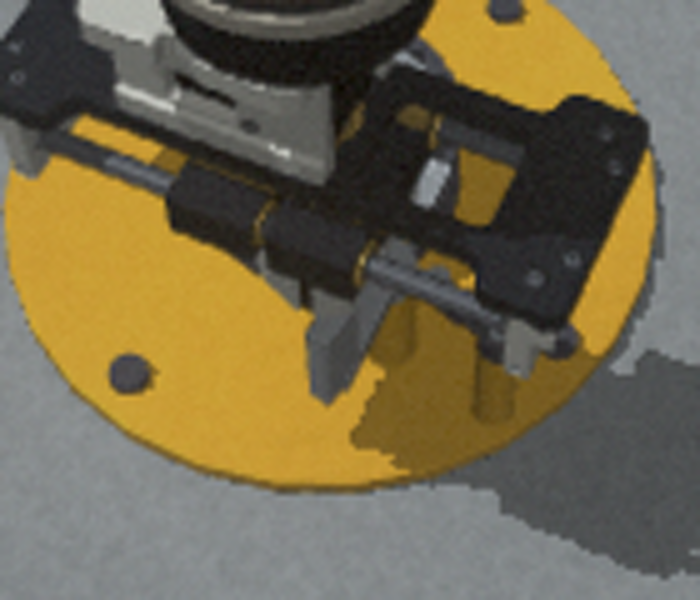

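View pics/wrist4.png

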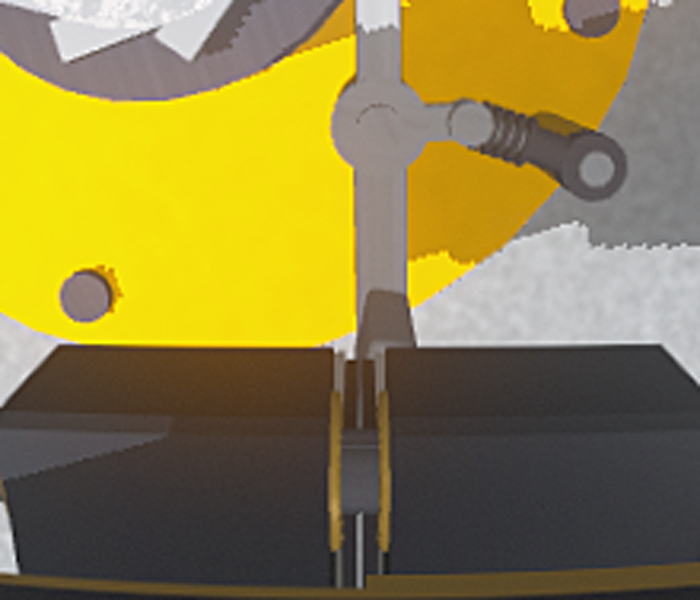

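Run:
```python
from h import *
from cell import arm,optics
i=optics.camera_info("wrist");s=arm.observe();p=s["position"];R=np.array(i["R"]);print(p,s["joints"].round(3))
Rt=Ro.from_rotvec(s["ee_rot"]).as_matrix()
def wp(X):
    c=R@X+i["t"];th=np.arctan2(np.hypot(c[0],c[1]),c[2]);k=th/np.hypot(c[0],c[1]);return np.array([i["cx"]+i["fx"]*c[0]*k,i["cy"]+i["fy"]*c[1]*k]).round(1),c.round(3)
for z in (.014,0,-.03,-.06): print(z,wp(p+Rt@[0,0,z]),wp(p+Rt@[0,0.019,z])[0])
print("cam",(-R.T@i["t"]).round(4), Rt.T@(-R.T@i["t"]-p))
for z in (.072,.11): print("tab",wp(np.array([.685,.035,z])))
```

```text
[0.68027933 0.03159151 0.10298348] [-0.265  0.618  0.223  1.551 -0.153  0.99   1.284]
0.014 (array([252., 219.]), array([-0.   ,  0.016,  0.204])) [279.6 218.9]
0 (array([252. , 226.1]), array([-0.  ,  0.02,  0.19])) [281.5 226. ]
-0.03 (array([251.9, 245. ]), array([-0.   ,  0.027,  0.161])) [286.5 244.8]
-0.06 (array([251.8, 271.6]), array([-0.   ,  0.035,  0.132])) [293.4 271.1]
cam [0.6169 0.0509 0.2823] [ 0.06628144  0.00035081 -0.1792783 ]
tab (array([258.3, 216.1]), array([0.004, 0.016, 0.221]))
tab (array([259.4, 235.3]), array([0.004, 0.025, 0.184]))
```

Run:
```python
from h import *
from cell import arm,optics
import cv2
i=optics.camera_info("scene");s=arm.observe();p=s["position"];Rt=Ro.from_rotvec(s["ee_rot"]).as_matrix()
im=optics.get_image("scene")[:,:,::-1]
sc=8;x0,y0=205,195
c=cv2.resize(im[y0:y0+75,x0:x0+100],None,fx=sc,fy=sc,interpolation=2)
cv2.imwrite("pics/s5raw.png",c)
def pt(X):
    q=proj(i,X);return tuple(((q-[x0,y0]+.5)*sc).astype(int).tolist())
for z,col in ((.014,(0,0,255)),(-.02,(0,255,0))):
    q=[pt(p+Rt@[a,b,z]) for a,b in ((.0095,.019),(-.0095,.019),(-.0095,-.019),(.0095,-.019))]
    cv2.polylines(c,[np.array(q)],True,col,1)
cv2.imwrite("pics/s5.png",c)
```

```text
(no output)
```

View pics/s5.png

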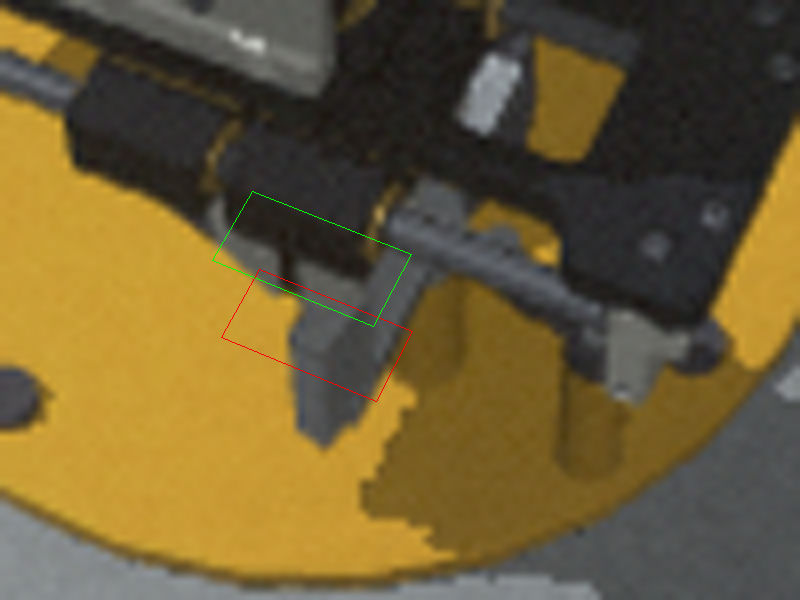

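Run:
```python
from h import *
from cell import arm,optics
import cv2
i=optics.camera_info("scene");s=arm.observe();p=s["position"];Rt=Ro.from_rotvec(s["ee_rot"]).as_matrix()
im=optics.get_image("scene")[:,:,::-1]
sc=5;x0,y0=170,150
c=cv2.resize(im[y0:y0+115,x0:x0+150],None,fx=sc,fy=sc,interpolation=2)
def pt(X):
    q=proj(i,X);return tuple(((q-[x0,y0]+.5)*sc).astype(int).tolist())
for z,col in ((-.052,(0,0,255)),(-.08,(0,255,0)),(-.11,(255,0,0))):
    q=[pt(p+Rt@[a,b,z]) for a,b in ((.0375,.095),(-.0375,.095),(-.0375,-.095),(.0375,-.095))]
    cv2.polylines(c,[np.array(q)],True,col,1)
cv2.imwrite("pics/s6.png",c);print(s["clock"])
```

```text
4.6333
```

View pics/s6.png

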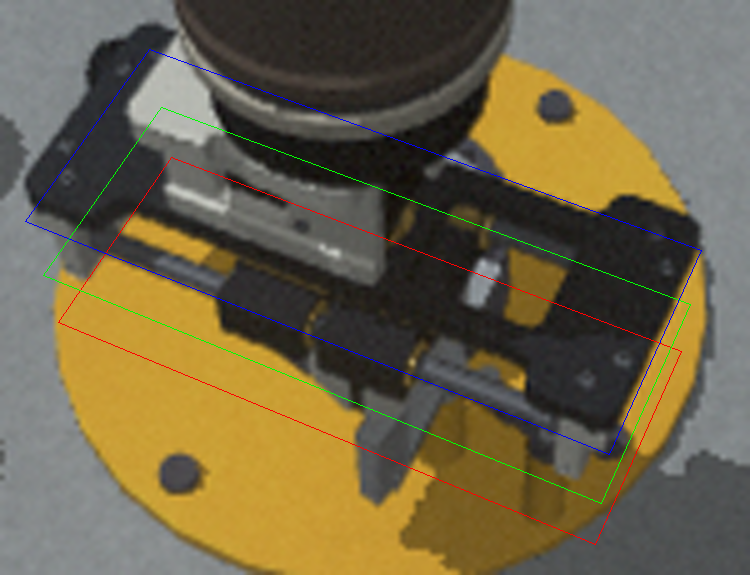

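Run:
```python
from h import *
from cell import arm,optics
import cv2
i=dict(optics.camera_info("wrist"));s=arm.observe();p=s["position"]
R=np.array(i["R"]);C=-R.T@i["t"]
im=cv2.imread("pics/wrist1.png");off=np.array([.6915,.0705,.2055])-p  # approx pose at picture
hsv=cv2.cvtColor(im,cv2.COLOR_BGR2HSV);m=cv2.inRange(hsv,(18,150,60),(32,255,255));k,l,st,_=cv2.connectedComponentsWithStats(m)
m=(l==1+np.argmax(st[1:,4])).astype(np.uint8)
h=cv2.convexHull(max(cv2.findContours(m,0,cv2.CHAIN_APPROX_NONE)[0],key=len))[:,0].astype(float)
h=h[(h[:,1]>3)]
def f(q):
    j=dict(i);j["t"]=-R@(C+off+[0,0,q[2]])
    W=np.array([wplane(j,u,.01)[:2] for u in h]);return np.hypot(*(W-q[:2]).T)-.14
r=least_squares(f,[.564,.012,0],loss="soft_l1",f_scale=.001,diff_step=1e-3,x_scale=[.01,.01,.01]);print(r.x,np.abs(r.fun).max(),len(h))
```

```text
[0.5622001  0.01534852 0.        ] 0.0021450805425667074 30
```

Run:
```python
from h import *
from cell import arm,optics
import cv2
i=dict(optics.camera_info("wrist"));s=arm.observe();p=s["position"]
R=np.array(i["R"]);C=-R.T@i["t"]
im=cv2.imread("pics/wrist1.png");off=np.array([.6915,.0705,.2055])-p
hsv=cv2.cvtColor(im,cv2.COLOR_BGR2HSV);m=cv2.inRange(hsv,(18,150,60),(32,255,255));k,l,st,_=cv2.connectedComponentsWithStats(m)
m=(l==1+np.argmax(st[1:,4])).astype(np.uint8)
h=cv2.convexHull(max(cv2.findContours(m,0,cv2.CHAIN_APPROX_NONE)[0],key=len))[:,0].astype(float)
h=h[(h[:,1]>3)]
for dz in (-.03,-.015,0,.015,.03):
    j=dict(i);j["t"]=-R@(C+off+[0,0,dz])
    W=np.array([wplane(j,u,.01)[:2] for u in h])
    r=least_squares(lambda q:np.hypot(*(W-q[:2]).T)-q[2],[.564,.012,.14],loss="soft_l1",f_scale=.001);print(dz,r.x.round(4))
```

```text
-0.03 [0.5661 0.0221 0.1277]
-0.015 [0.5634 0.0192 0.1333]
0 [0.5607 0.0162 0.1388]
0.015 [0.558  0.0133 0.1444]
0.03 [0.5553 0.0103 0.15  ]
```

The closed fingers crossed the tab's line with no contact. In the scene picture the tips, at (280,295) in the crop, fit a height of about 0.12 m, not the stated 0.089, so they passed over the tab. I'll back off, lower by 30 mm and look again.

```bash
python3 -m creep '[{"translation":[0,0.016,0],"rot":[0,0,0],"jaw":0},{"translation":[0,0.016,0],"rot":[0,0,0],"jaw":0},{"translation":[0,0.016,0],"rot":[0,0,0],"jaw":0},{"translation":[0,0,0.008],"rot":[0,0,0],"jaw":0},{"translation":[0,0,0.008],"rot":[0,0,0],"jaw":0},{"translation":[0,0,0.008],"rot":[0,0,0],"jaw":0},{"translation":[0,0,0.004],"rot":[0,0,0],"jaw":0},{"translation":[0,0,0],"rot":[0,0,0],"jaw":0}]'
cat > ov.py <<'E'
from h import *
from cell import arm,optics
import cv2,sys
i=optics.camera_info("scene");s=arm.observe();p=s["position"];Rt=Ro.from_rotvec(s["ee_rot"]).as_matrix()
im=optics.get_image("scene")[:,:,::-1]
sc=6;x0,y0=int(sys.argv[2]),int(sys.argv[3])
c=cv2.resize(im[y0:y0+100,x0:x0+130],None,fx=sc,fy=sc,interpolation=2)
def pt(X):
    q=proj(i,X);return tuple(((q-[x0,y0]+.5)*sc).astype(int).tolist())
for z,col in ((.014,(0,0,255)),(-.02,(0,255,0))):
    q=[pt(p+Rt@[a,b,z]) for a,b in ((.0095,.019),(-.0095,.019),(-.0095,-.019),(.0095,-.019))]
    cv2.polylines(c,[np.array(q)],True,col,1)
cv2.imwrite(sys.argv[1],c);print(p,s["force"])
E
python3 ov.py pics/s7.png 190 180
```

```text
clock: 5.35
position: [0.6929, 0.0774, 0.0732]
ee_rot: [-0.453, -3.106, 0.002]
force: [-0.2, -0.7, 0.1]
width: 0.003
[0.6929193  0.07743466 0.07315712] [-0.21830763 -0.72629998  0.13373612]
```

View pics/s7.png

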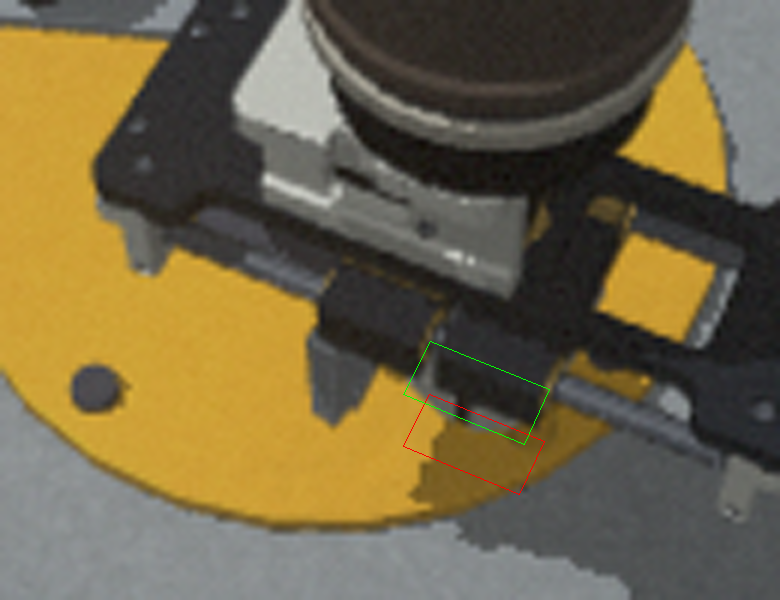

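The tips (crop 420-530, 390-440) now look about 0.09 high, level with the tab at (335,370). Pushing again.

```bash
python3 -m creep '[{"translation":[0,-0.005,0],"rot":[0,0,0],"jaw":0},{"translation":[0,-0.005,0],"rot":[0,0,0],"jaw":0},{"translation":[0,-0.004,0],"rot":[0,0,0],"jaw":0}]'; for k in 1; do python3 -m creep '[{"translation":[0,-0.003,0],"rot":[0,0,0],"jaw":0},{"translation":[0,-0.003,0],"rot":[0,0,0],"jaw":0}]'; done; python3 -m creep '[{"translation":[0,-0.003,0],"rot":[0,0,0],"jaw":0},{"translation":[0,-0.003,0],"rot":[0,0,0],"jaw":0}]'; python3 ov.py pics/s8.png 190 180
```

```text
clock: 5.65
position: [0.6902, 0.0636, 0.0754]
ee_rot: [0.454, 3.108, -0.0]
force: [-0.6, -0.6, 0.2]
width: 0.002
clock: 5.82
position: [0.6884, 0.0583, 0.0753]
ee_rot: [0.453, 3.108, 0.0]
force: [-0.4, -0.2, 0.8]
width: 0.007
clock: 5.98
position: [0.6873, 0.0542, 0.0753]
ee_rot: [0.451, 3.108, 0.002]
force: [1.7, 1.9, -0.4]
width: 0.008
[0.6872906  0.05417789 0.07534341] [ 1.69608546  1.89276606 -0.39923313]
```

View pics/s8.png

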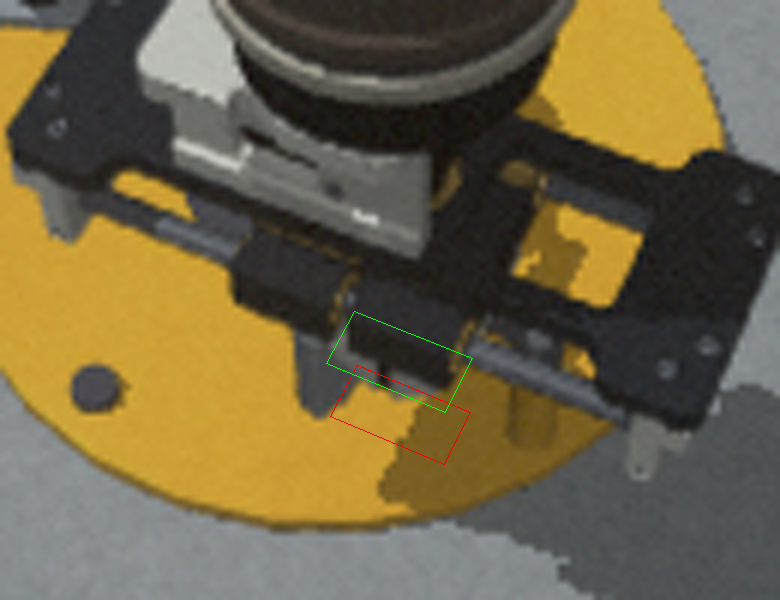

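```bash
python3 -m creep '[{"translation":[0,-0.003,0],"rot":[0,0,0],"jaw":0},{"translation":[0,-0.003,0],"rot":[0,0,0],"jaw":0}]'; python3 -m creep '[{"translation":[0,-0.003,0],"rot":[0,0,0],"jaw":0},{"translation":[0,-0.002,0],"rot":[0,0,0],"jaw":0},{"translation":[0,0,0],"rot":[0,0,0],"jaw":0}]'; python3 ov.py pics/s9.png 190 180
```

```text
clock: 6.2
position: [0.6848, 0.0476, 0.075]
ee_rot: [-0.452, -3.109, 0.0]
force: [0.5, -0.1, -0.2]
width: 0.006
clock: 6.45
position: [0.6831, 0.0417, 0.0748]
ee_rot: [-0.454, -3.108, 0.001]
force: [0.1, 0.9, 0.6]
width: 0.002
[0.68305327 0.04166635 0.07478231] [0.05838469 0.9240006  0.56708237]
```

View pics/s9.png

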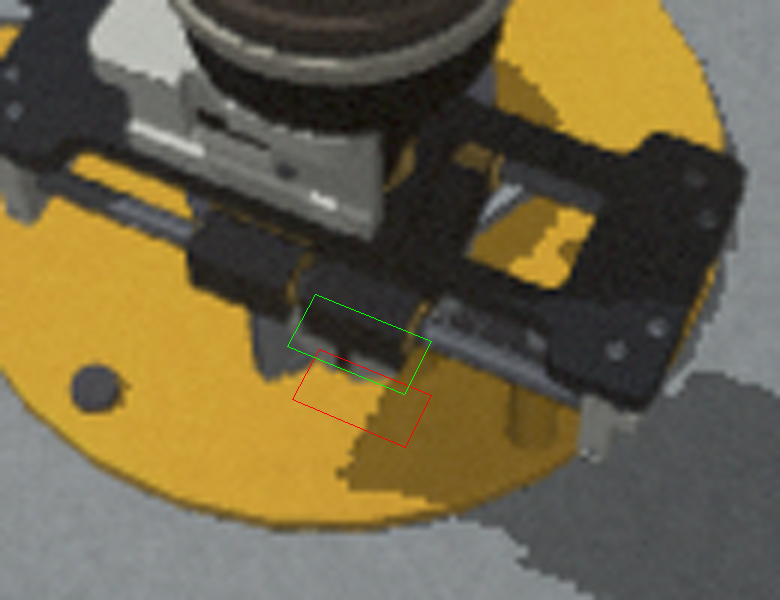

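The force spike fell away and the tab jumped ahead of the finger to crop (270,345), so the pawl snapped over. I'll back off, lift and turn for the knob.

```bash
python3 -m creep '[{"translation":[0,0.01,0],"rot":[0,0,0],"jaw":0},{"translation":[0,0.01,0],"rot":[0,0,0],"jaw":0},{"translation":[0,0,-0.03],"rot":[0,0,0],"jaw":0},{"translation":[0,0,-0.035],"rot":[0,0,0],"jaw":0.03},{"translation":[0,0,-0.035],"rot":[0,0,-6.4],"jaw":0.06},{"translation":[0,0,-0.035],"rot":[0,0,-6.4],"jaw":0.06},{"translation":[0,0,0],"rot":[0,0,-6.4],"jaw":0.06},{"translation":[0,0,0],"rot":[0,0,-6.4],"jaw":0.06},{"translation":[0,0,0],"rot":[0,0,-6.4],"jaw":0.06},{"translation":[0,0,0],"rot":[0,0,-6.4],"jaw":0.06},{"translation":[0,0,0],"rot":[0,0,-6.4],"jaw":0.06},{"translation":[0,0,0],"rot":[0,0,0],"jaw":0.06}]'
python3 - <<'E'
from h import *
from cell import arm,optics
import cv2
s=arm.observe();p=s["position"];R=Ro.from_rotvec(s["ee_rot"]).as_matrix();print(p,s["joints"].round(2));print(R.round(3))
K=np.array([.566,-.081,.20]);print(R.T@(K-p))
for n in ["scene","wrist"]: cv2.imwrite(f"pics/{n}10.png",optics.get_image(n)[:,:,::-1])
E
```

```text
clock: 7.5
position: [0.6894, 0.0637, 0.21]
ee_rot: [-0.777, 3.044, 0.001]
force: [-0.2, -0.5, 0.5]
width: 0.605
[0.68943027 0.06370243 0.20998302] [-0.2   0.54  0.05  1.38 -0.03  1.22  1.92]
[[-0.878 -0.479  0.   ]
 [-0.479  0.878  0.001]
 [-0.001  0.001 -1.   ]]
[ 0.17767327 -0.06788824  0.00984267]
```

View pics/wrist10.png

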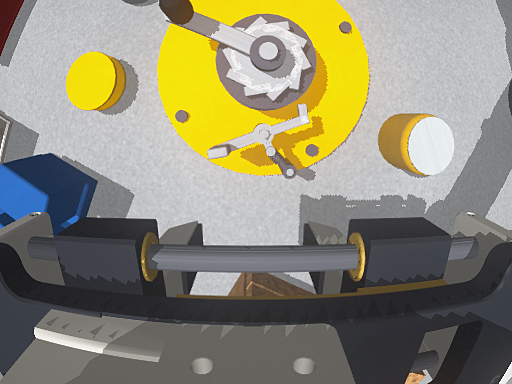

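View pics/scene10.png

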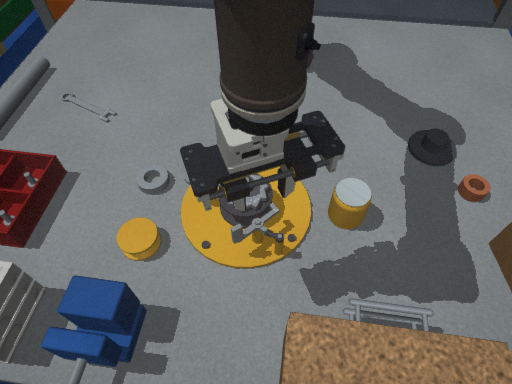

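The pawl is clearly off in the wrist view: nose at (303,110) clear of the teeth, tab at (218,152). The finger tips at row ~222 again put them about 25 mm behind the reported TCP, so I'll allow for that. Moving over the knob.

```bash
python3 -m creep '[{"translation":[0.03,-0.0113,0],"rot":[0,0,0],"jaw":0.06},{"translation":[0.03,-0.0113,0],"rot":[0,0,0],"jaw":0.06},{"translation":[0.03,-0.0113,0],"rot":[0,0,0],"jaw":0.06},{"translation":[0.03,-0.0113,0],"rot":[0,0,0],"jaw":0.06},{"translation":[0.03,-0.0113,0],"rot":[0,0,0],"jaw":0.06},{"translation":[0.028,-0.0113,0],"rot":[0,0,0],"jaw":0.06},{"translation":[0,0,0],"rot":[0,0,0],"jaw":0.06},{"translation":[0,0,0],"rot":[0,0,0],"jaw":0.06}]'
python3 - <<'E'
from h import *
from cell import arm,optics
import cv2
s=arm.observe();p=s["position"];print(p)
for n in ["top","wrist","scene"]:
    im=optics.get_image(n);cv2.imwrite(f"pics/{n}11.png",im[:,:,::-1]);i=optics.camera_info(n)
    for th,z in [("crank_knob",.123),("index_top",.08),("pawl_tab",.09)]:
        for d in optics.pinpoint(n,th)[:2]: print(n,th,d["location"],round(d["score"],2),(wplane if n=="wrist" else plane)(i,d["location"],z).round(4))
E
```

```text
clock: 8.27
position: [0.564, -0.0832, 0.2105]
ee_rot: [-0.757, 3.048, -0.0]
force: [0.6, 1.2, 0.2]
width: 0.655
[ 0.5639649  -0.08323741  0.21046036]
top crank_knob [302.5, 196.8] 0.65 [ 0.566  -0.0784  0.123 ]
top index_top [290.2, 244.6] 0.58 [ 0.4487 -0.0515  0.08  ]
top pawl_tab [263.0, 156.7] 0.7 [0.6724 0.0162 0.09  ]
wrist crank_knob [249.9, 193.8] 0.64 [ 0.5669 -0.082   0.123 ]
wrist index_top [332.5, 102.4] 0.69 [ 0.4483 -0.0478  0.08  ]
wrist pawl_tab [276.0, 302.2] 0.7 [0.678  0.0128 0.09  ]
scene crank_knob [196.2, 171.5] 0.85 [ 0.5739 -0.0771  0.123 ]
scene crank_knob [238.3, 229.5] 0.47 [0.6869 0.0238 0.123 ]
scene index_top [225.7, 139.4] 0.65 [ 0.4442 -0.0486  0.08  ]
scene pawl_tab [234.9, 228.3] 0.88 [0.667  0.0126 0.09  ]
```

View pics/wrist11.png

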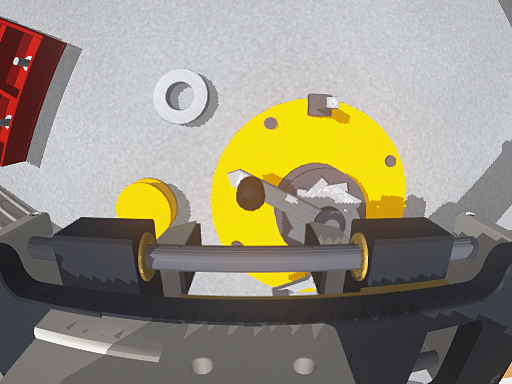

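View pics/scene11.png

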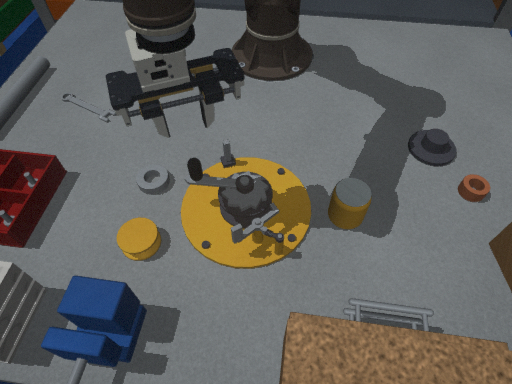

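```bash
python3 - <<'E'
from h import *
from cell import arm,optics
s=arm.observe();p=s["position"];Rt=Ro.from_rotvec(s["ee_rot"]).as_matrix();print(p,s["width"]); i=optics.camera_info("scene")
w=s["width"]*.0918/2
for z in (.014,-.005,-.02,-.03,-.04):
  print(z,[proj(i,p+Rt@[-.0095,sg*(w+.01),z]).round(1) for sg in(-1,1)])
E
python3 - <<'E'
import cv2
im=cv2.imread("pics/scene11.png")[60:200,90:260]
cv2.imwrite("pics/scene11c.png",cv2.resize(im,(728,600),interpolation=2))
E
```

```text
[ 0.56455919 -0.08179008  0.20983045] 0.6541352187141956
0.014 [array([167.8, 150.9]), array([212.6, 139.1])]
-0.005 [array([165.5, 143.3]), array([211.4, 131.4])]
-0.02 [array([163.6, 137. ]), array([210.5, 125. ])]
-0.03 [array([162.3, 132.7]), array([209.8, 120.6])]
-0.04 [array([161. , 128.3]), array([209.2, 116.2])]
```

View pics/scene11c.png

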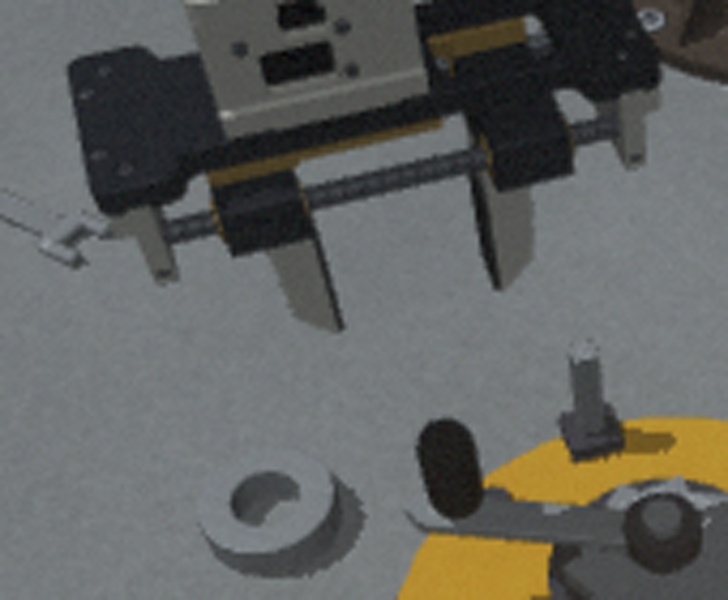

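The tips in the scene crop, at (343,330) and (498,290), fit about 20 mm behind the reported TCP. The knob is centred between the jaws at wrist (250,193). I'll descend to TCP z ≈ 0.088, which puts the tips at about 0.107.

```bash
python3 -m creep '[{"translation":[0,0,0.03],"rot":[0,0,0],"jaw":0.06},{"translation":[0,0,0.03],"rot":[0,0,0],"jaw":0.06},{"translation":[0,0,0.025],"rot":[0,0,0],"jaw":0.06},{"translation":[0,0,0.015],"rot":[0,0,0],"jaw":0.06},{"translation":[0,0,0.01],"rot":[0,0,0],"jaw":0.06},{"translation":[0,0,0.007],"rot":[0,0,0],"jaw":0.06},{"translation":[0,0,0.005],"rot":[0,0,0],"jaw":0.06},{"translation":[0,0,0],"rot":[0,0,0],"jaw":0.06}]'
python3 ov.py pics/s12.png 140 110; python3 -c "
from cell import optics;import cv2;cv2.imwrite('pics/w12.png',optics.get_image('wrist')[:,:,::-1])"
```

```text
clock: 9.53
position: [0.5645, -0.0819, 0.0876]
ee_rot: [0.767, -3.046, -0.0]
force: [-0.7, 0.3, 0.2]
width: 0.656
[ 0.56450981 -0.0819348   0.08764286] [-0.7251013   0.32400026  0.19702962]
```

View pics/s12.png

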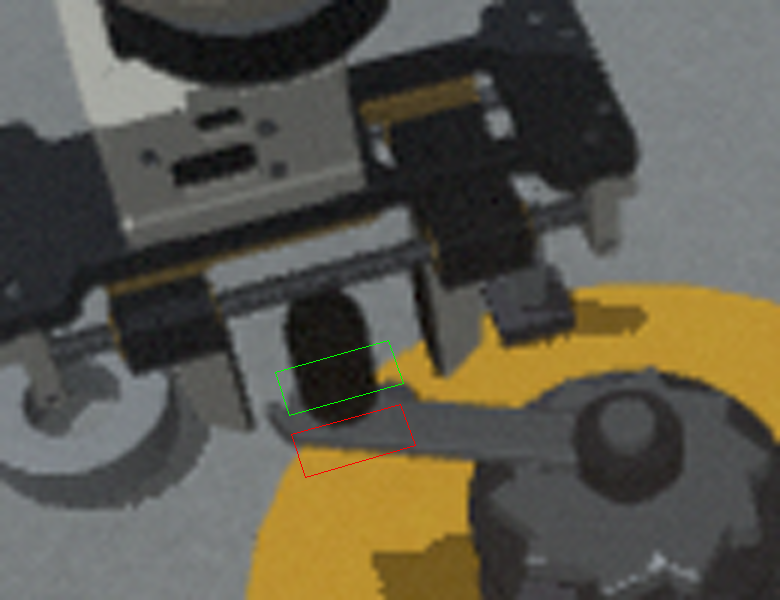

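View pics/w12.png

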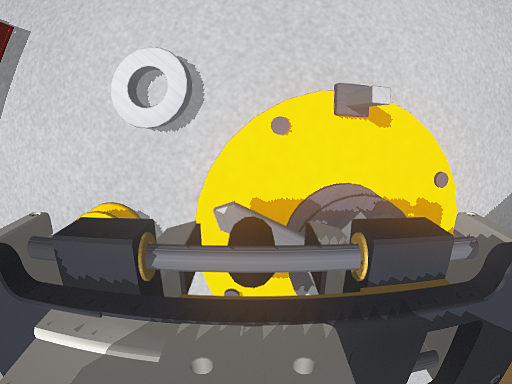

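The knob sits between the finger pads with its top just below the rod, and there is no contact force. Closing gently.

```bash
python3 -m creep '[{"translation":[0,0,0],"rot":[0,0,0],"jaw":0.01},{"translation":[0,0,0],"rot":[0,0,0],"jaw":0.01},{"translation":[0,0,0],"rot":[0,0,0],"jaw":0.01},{"translation":[0,0,0],"rot":[0,0,0],"jaw":0.01},{"translation":[0,0,0],"rot":[0,0,0],"jaw":0.01},{"translation":[0,0,0],"rot":[0,0,0],"jaw":0.01}]' 15
python3 ov.py pics/s13.png 140 110
python3 - <<'E'
from h import *
from cell import arm
s=arm.observe();p=s["position"];R=Ro.from_rotvec(s["ee_rot"]).as_matrix()
print(R.round(3))
A=np.array([.564,.0115]);a0=np.arctan2(*(np.array([.566,-.081])-A)[::-1]);k0=A+.095*np.array([np.cos(a0),np.sin(a0)])
a1=np.arctan2(-.0495-A[1],.4475-A[0]);print(np.degrees([a0,a1]),a0-a1-(0 if a1<a0 else -2*np.pi))
a=np.unwrap([a0,a1]);k=[A+.095*np.array([np.cos(t),np.sin(t)]) for t in np.linspace(a[0],a[1],21)]
d=np.diff(k,axis=0);
for q in d: print((R.T@np.r_[q,0])[:2].round(4))
print(k[-1])
E
```

```text
clock: 10.13
position: [0.5649, -0.0826, 0.0882]
ee_rot: [-0.766, 3.046, -0.002]
force: [-0.3, 0.1, -1.9]
width: 0.276
[ 0.56488733 -0.08263798  0.08815062] [-0.34003331  0.09320428 -1.86641914]
[[-0.881 -0.473  0.001]
 [-0.473  0.881 -0.001]
 [-0.    -0.001 -1.   ]]
[ -88.76136533 -152.36321402] 1.1100616699313686
[0.0046 0.0025]
[0.0045 0.0028]
[0.0043 0.003 ]
[0.0041 0.0033]
[0.004  0.0035]
[0.0038 0.0037]
[0.0036 0.0039]
[0.0033 0.0041]
[0.0031 0.0043]
[0.0029 0.0044]
[0.0026 0.0046]
[0.0023 0.0047]
[0.0021 0.0048]
[0.0018 0.005 ]
[0.0015 0.005 ]
[0.0013 0.0051]
[0.001  0.0052]
[0.0007 0.0052]
[0.0004 0.0053]
[0.0001 0.0053]
[ 0.47983894 -0.03256717]
```

View pics/s13.png

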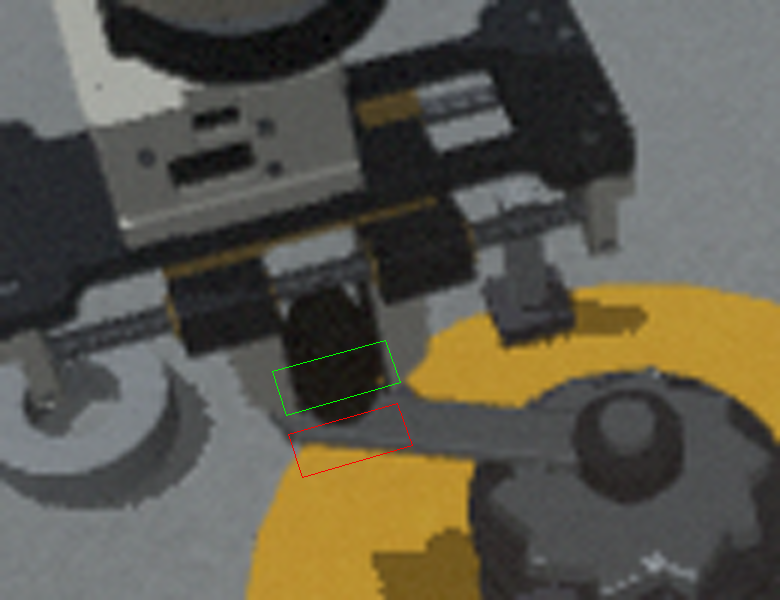

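Gripped: opening 25 mm, matching the 26 mm knob. I'll ease it clockwise at about 0.33 rad/s, in half-steps.

```bash
python3 -m creep '[{"translation":[0.0023,0.0012,0],"rot":[0,0,0],"jaw":0.01},{"translation":[0.0023,0.0013,0],"rot":[0,0,0],"jaw":0.01},{"translation":[0.0023,0.0014,0],"rot":[0,0,0],"jaw":0.01},{"translation":[0.0022,0.0014,0],"rot":[0,0,0],"jaw":0.01},{"translation":[0.0022,0.0015,0],"rot":[0,0,0],"jaw":0.01},{"translation":[0.0021,0.0015,0],"rot":[0,0,0],"jaw":0.01}]'; python3 -m creep '[{"translation":[0.0021,0.0016,0],"rot":[0,0,0],"jaw":0.01},{"translation":[0.002,0.0017,0],"rot":[0,0,0],"jaw":0.01},{"translation":[0.002,0.0017,0],"rot":[0,0,0],"jaw":0.01},{"translation":[0.002,0.0018,0],"rot":[0,0,0],"jaw":0.01},{"translation":[0.0019,0.0018,0],"rot":[0,0,0],"jaw":0.01},{"translation":[0.0019,0.0019,0],"rot":[0,0,0],"jaw":0.01}]';  python3 ov.py pics/s14.png 140 110
```

```text
clock: 10.68
position: [0.5486, -0.0814, 0.0881]
ee_rot: [-0.766, 3.046, -0.001]
force: [2.1, -3.8, 0.6]
width: 0.282
clock: 11.18
position: [0.533, -0.0777, 0.0881]
ee_rot: [-0.766, 3.047, -0.001]
force: [2.0, -5.0, 0.7]
width: 0.277
[ 0.53300388 -0.07768222  0.08807584] [ 1.97339401 -4.96229012  0.66376828]
```

View pics/s14.png

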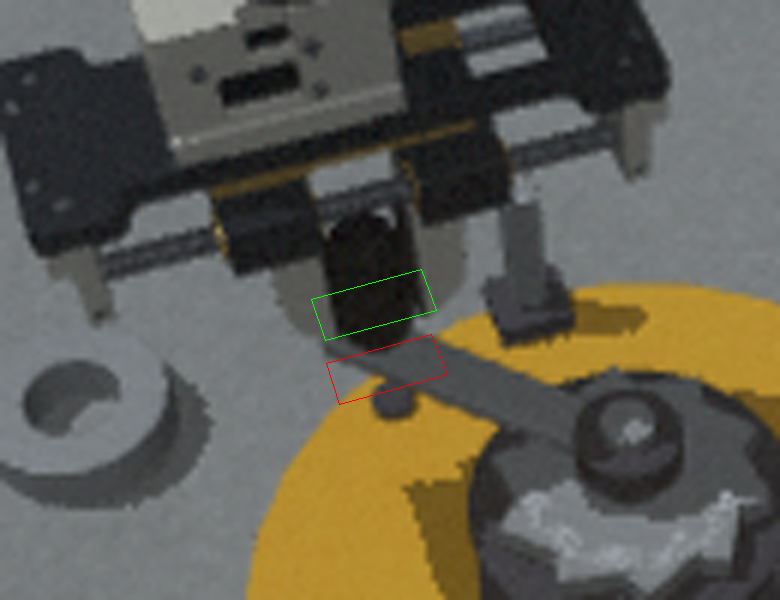

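The crank follows the gripper and the knob is at crop (370,290). The force is about 5 N, so I'll continue.

```bash
python3 -m creep '[{"translation":[0.0019,0.0019,0],"rot":[0,0,0],"jaw":0.01},{"translation":[0.0018,0.0019,0],"rot":[0,0,0],"jaw":0.01},{"translation":[0.0017,0.002,0],"rot":[0,0,0],"jaw":0.01},{"translation":[0.0017,0.002,0],"rot":[0,0,0],"jaw":0.01},{"translation":[0.0016,0.0021,0],"rot":[0,0,0],"jaw":0.01},{"translation":[0.0016,0.0021,0],"rot":[0,0,0],"jaw":0.01},{"translation":[0.0015,0.0022,0],"rot":[0,0,0],"jaw":0.01},{"translation":[0.0014,0.0022,0],"rot":[0,0,0],"jaw":0.01}]'; python3 -m creep '[{"translation":[0.0013,0.0023,0],"rot":[0,0,0],"jaw":0.01},{"translation":[0.0013,0.0023,0],"rot":[0,0,0],"jaw":0.01},{"translation":[0.0012,0.0023,0],"rot":[0,0,0],"jaw":0.01},{"translation":[0.0011,0.0024,0],"rot":[0,0,0],"jaw":0.01},{"translation":[0.0011,0.0024,0],"rot":[0,0,0],"jaw":0.01},{"translation":[0.001,0.0024,0],"rot":[0,0,0],"jaw":0.01},{"translation":[0.0009,0.0025,0],"rot":[0,0,0],"jaw":0.01},{"translation":[0.0009,0.0025,0],"rot":[0,0,0],"jaw":0.01}]';  python3 ov.py pics/s15.png 140 110
```

```text
clock: 11.9
position: [0.5138, -0.0689, 0.088]
ee_rot: [-0.767, 3.046, 0.0]
force: [2.5, -4.0, 4.2]
width: 0.275
clock: 12.57
position: [0.4972, -0.0561, 0.088]
ee_rot: [-0.767, 3.046, 0.0]
force: [2.5, -0.3, 5.4]
width: 0.281
[ 0.49716004 -0.05610049  0.08799698] [ 2.5465261  -0.34020155  5.37613309]
```

View pics/s15.png

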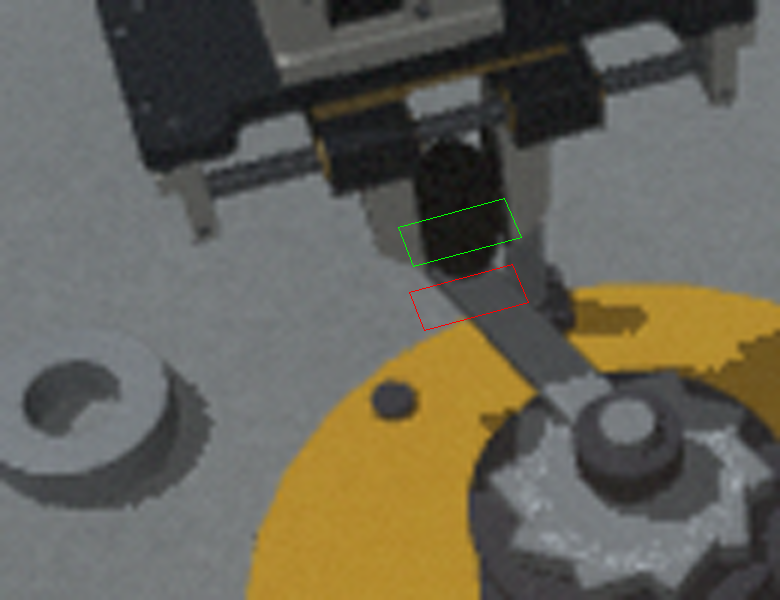

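```bash
python3 -m creep '[{"translation":[0.0007,0.0025,-0.0003],"rot":[0,0,0],"jaw":0.01},{"translation":[0.0007,0.0025,-0.0003],"rot":[0,0,0],"jaw":0.01},{"translation":[0.0006,0.0025,-0.0003],"rot":[0,0,0],"jaw":0.01},{"translation":[0.0006,0.0026,-0.0003],"rot":[0,0,0],"jaw":0.01},{"translation":[0.0005,0.0026,0],"rot":[0,0,0],"jaw":0.01},{"translation":[0.0004,0.0026,0],"rot":[0,0,0],"jaw":0.01},{"translation":[0.0003,0.0026,0],"rot":[0,0,0],"jaw":0.01},{"translation":[0,0,0],"rot":[0,0,0],"jaw":0.01}]';  python3 ov.py pics/s16.png 160 110
python3 - <<'E'
from h import *
from cell import arm,optics
import cv2
for n in ["top","wrist"]:
    im=optics.get_image(n);cv2.imwrite(f"pics/{n}16.png",im[:,:,::-1]);i=optics.camera_info(n)
    for th,z in [("crank_knob",.123),("index_top",.08),("winch",0)]:
        for d in optics.pinpoint(n,th)[:2]: print(n,th,d["location"],round(d["score"],2),(wplane if n=="wrist" else plane)(i,d["location"],z).round(4))
E
```

```text
clock: 13.28
position: [0.4844, -0.0412, 0.0882]
ee_rot: [0.768, -3.045, -0.002]
force: [4.6, 2.8, -9.4]
width: 0.278
[ 0.48438325 -0.04119444  0.08819981] [ 4.58135379  2.78800658 -9.35540832]
top winch [266.3, 200.1] 0.92 [0.5684 0.0043 0.    ]
wrist crank_knob [255.5, 253.2] 0.75 [ 0.4862 -0.0382  0.123 ]
wrist index_top [270.6, 169.6] 0.58 [ 0.448  -0.0474  0.08  ]
wrist index_top [421.8, 350.3] 0.56 [0.5283 0.1727 0.08  ]
wrist winch [262.6, 281.1] 0.77 [0.562  0.0129 0.    ]
```

View pics/s16.png

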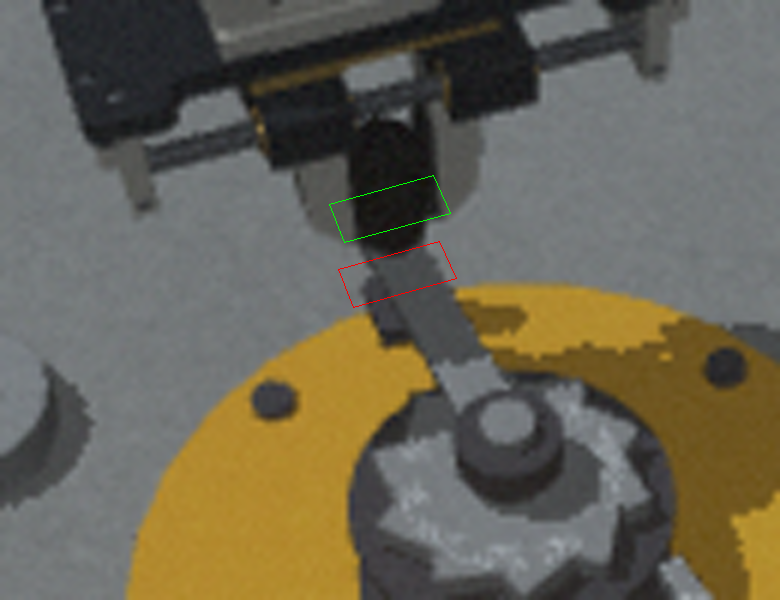

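View pics/wrist16.png

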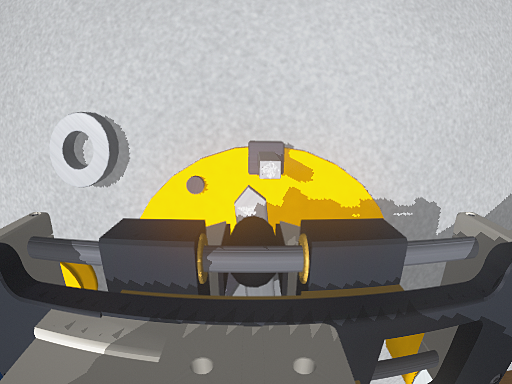

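View pics/top16.png

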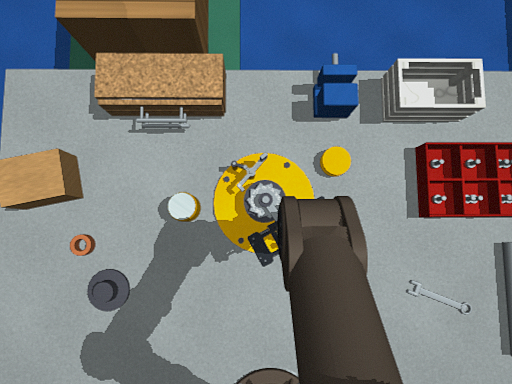

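Run:
```python
from h import *
from cell import arm,optics
import cv2
i=optics.camera_info("wrist");A=np.array([.564,.0115])
def b(q): d=q[:2]-A; return q, np.hypot(*d).round(4), np.degrees(np.arctan2(d[1],d[0])).round(2)
print("tip",b(wplane(i,(250.5,187),.092)));print("idx",b(wplane(i,(270.6,169.6),.08)));print("idx2",b(wplane(i,(270,169),.08)))
print("knobgrip",b(arm.observe()["position"]),arm.observe()["force"])
im=cv2.imread("pics/wrist16.png")[130:230,190:330];cv2.imwrite("pics/w16c.png",cv2.resize(im,(784,560),interpolation=2))
```

```text
tip (array([ 0.4617, -0.0545,  0.092 ]), np.float64(0.1217), np.float64(-147.17))
idx (array([ 0.448 , -0.0474,  0.08  ]), np.float64(0.1301), np.float64(-153.08))
idx2 (array([ 0.4478, -0.0479,  0.08  ]), np.float64(0.1305), np.float64(-152.92))
knobgrip (array([ 0.48435504, -0.04119312,  0.08818961]), np.float64(0.0955), np.float64(-146.51)) [ 4.72959605  3.38194235 -9.03592373]
```

View pics/w16c.png

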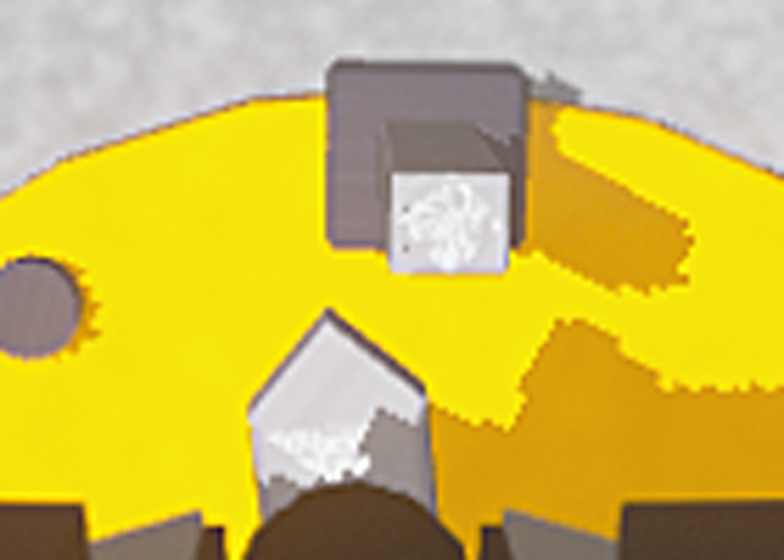

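The pointed arm tip is at wrist (248.6,186.8) and the index top centre at (270.2,169.6), so about 6.4° is left, or 10.6 mm at the knob.

```bash
python3 -m creep '[{"translation":[0.0003,0.0022,0.0004],"rot":[0,0,0],"jaw":0.01},{"translation":[0.0003,0.0022,0.0004],"rot":[0,0,0],"jaw":0.01},{"translation":[0.0002,0.0022,0.0004],"rot":[0,0,0],"jaw":0.01},{"translation":[0.0001,0.002,0],"rot":[0,0,0],"jaw":0.01},{"translation":[0,0.002,0],"rot":[0,0,0],"jaw":0.01},{"translation":[0,0,0],"rot":[0,0,0],"jaw":0.01},{"translation":[0,0,0],"rot":[0,0,0],"jaw":0.01}]'
python3 - <<'E'
from h import *
from cell import arm,optics
import cv2
im=optics.get_image("wrist")[:,:,::-1];cv2.imwrite("pics/wrist17.png",im)
im=im[130:230,190:330];cv2.imwrite("pics/w17c.png",cv2.resize(im,(784,560),interpolation=2));print(arm.observe()["position"],arm.observe()["force"])
E
```

```text
clock: 14.32
position: [0.4795, -0.033, 0.088]
ee_rot: [-0.767, 3.046, 0.001]
force: [3.7, 1.7, 2.2]
width: 0.279
[ 0.47944421 -0.03303347  0.08801883] [2.7478444  1.68544152 2.68935463]
```

View pics/w17c.png

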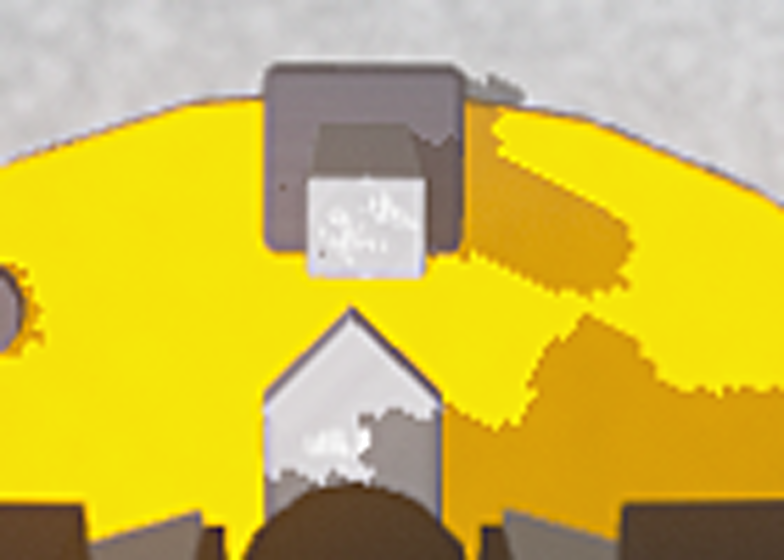

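Run:
```python
from h import *
from cell import arm,optics
i=optics.camera_info("wrist");A=np.array([.564,.0115])
def b(u,v,z):
    q=wplane(i,(190+u/5.6-.4,130+v/5.6-.4),z); d=q[:2]-A; return q, np.hypot(*d).round(4), np.degrees(np.arctan2(d[1],d[0])).round(2)
print("tip",b(351.5,318,.092));print("mid arm edges",b(352.5,400,.092));print("idx",b(366.5,227,.08),arm.observe()["position"])
```

```text
tip (array([ 0.4559, -0.0455,  0.092 ]), np.float64(0.1222), np.float64(-152.2))
mid arm edges (array([ 0.4639, -0.0411,  0.092 ]), np.float64(0.1131), np.float64(-152.28))
idx (array([ 0.4481, -0.0478,  0.08  ]), np.float64(0.1302), np.float64(-152.9)) [ 0.47944421 -0.03303347  0.08801883]
```

The arm reads -152.25° and the post -152.9°. I'll nudge 1.1 mm more, release and recheck.

```bash
python3 -m creep '[{"translation":[0,0.0006,0],"rot":[0,0,0],"jaw":0.01},{"translation":[0,0.0006,0],"rot":[0,0,0],"jaw":0.01},{"translation":[0,0,0],"rot":[0,0,0],"jaw":0.01},{"translation":[0,0,0],"rot":[0,0,0],"jaw":0.01},{"translation":[0,0,0],"rot":[0,0,0],"jaw":0.03},{"translation":[0,0,0],"rot":[0,0,0],"jaw":0.05},{"translation":[0,0,0],"rot":[0,0,0],"jaw":0.06},{"translation":[0,0,0],"rot":[0,0,0],"jaw":0.06},{"translation":[0,0,0],"rot":[0,0,0],"jaw":0.06}]'
python3 - <<'E'
from h import *
from cell import arm,optics
import cv2
im=optics.get_image("wrist")[:,:,::-1];cv2.imwrite("pics/wrist18.png",im)
im=im[130:230,190:330];cv2.imwrite("pics/w18c.png",cv2.resize(im,(784,560),interpolation=2));print(arm.observe()["position"],arm.observe()["force"])
E
```

```text
clock: 15.12
position: [0.4782, -0.0326, 0.0876]
ee_rot: [0.766, -3.045, -0.0]
force: [-0.1, 0.4, -0.2]
width: 0.565
[ 0.47843815 -0.03256311  0.08770443] [ 0.20831846  0.97442051 -0.07098493]
```

View pics/w18c.png

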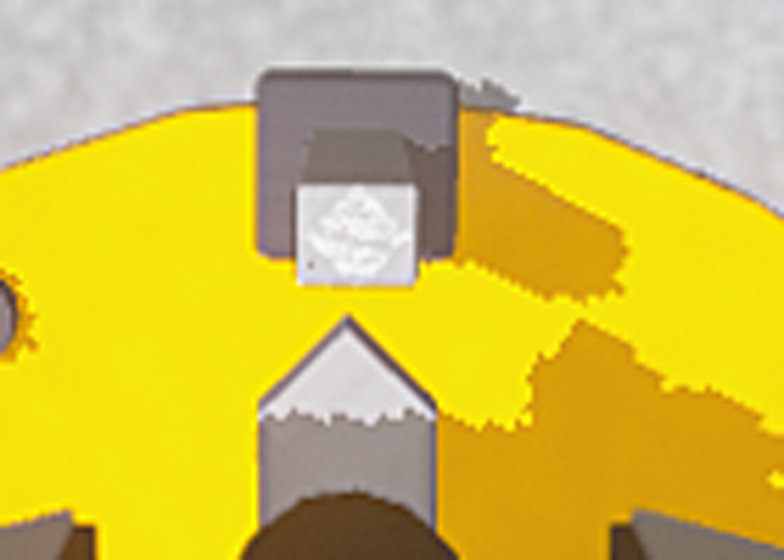

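View pics/wrist18.png

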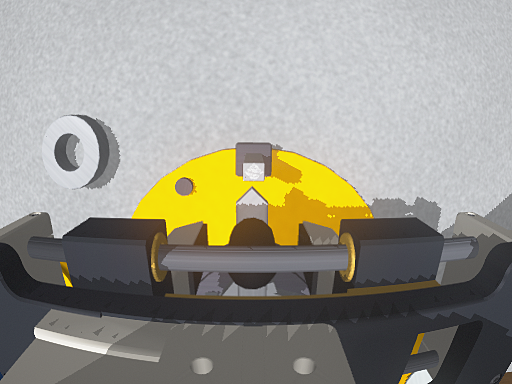

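After release, the tip at crop x 348 and post at 357 leave about 0.4°. I'll lift clear and verify from better views.

```bash
python3 -m creep '[{"translation":[0,0,-0.01],"rot":[0,0,0],"jaw":0.06},{"translation":[0,0,-0.02],"rot":[0,0,0],"jaw":0.06},{"translation":[0,0,-0.03],"rot":[0,0,0],"jaw":0.06},{"translation":[0,0,-0.03],"rot":[0,0,0],"jaw":0.06},{"translation":[0,0,-0.03],"rot":[0,0,0],"jaw":0.06},{"translation":[0,0,0],"rot":[0,0,0],"jaw":0.06},{"translation":[0,0,0],"rot":[0,0,0],"jaw":0.06},{"translation":[0,0,0],"rot":[0,0,0],"jaw":0.06}]'
python3 - <<'E'
from h import *
from cell import arm,optics
import cv2
for n,(x,y,w,h) in dict(wrist=(170,90,180,135),scene=(170,110,120,90)).items():
    im=optics.get_image(n)[y:y+h,x:x+w,::-1];cv2.imwrite(f"pics/{n}19c.png",cv2.resize(im,(800,600),interpolation=2))
print(arm.observe()["position"])
E
```

```text
clock: 15.83
position: [0.4786, -0.0325, 0.2081]
ee_rot: [-0.767, 3.046, 0.0]
force: [-0.4, -0.1, -0.9]
width: 0.655
[ 0.47809768 -0.03252056  0.20712167]
```

View pics/wrist19c.png

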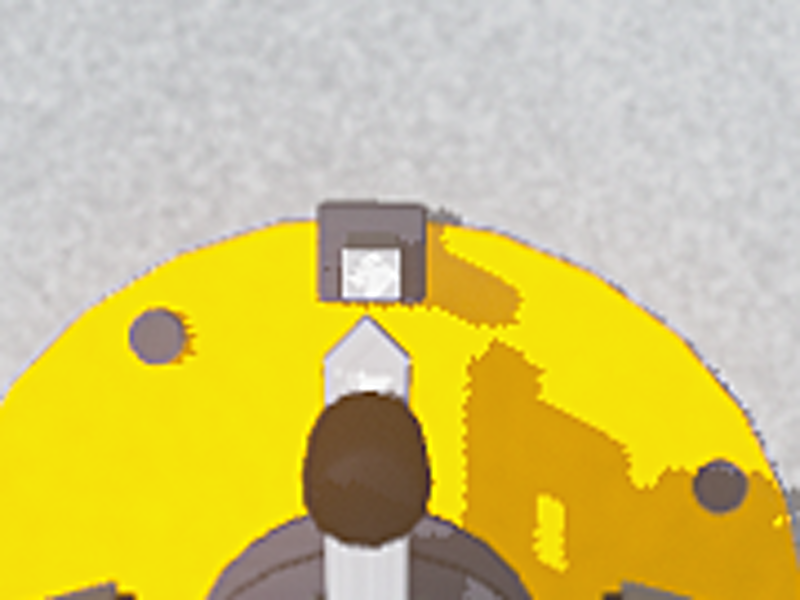

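View pics/scene19c.png

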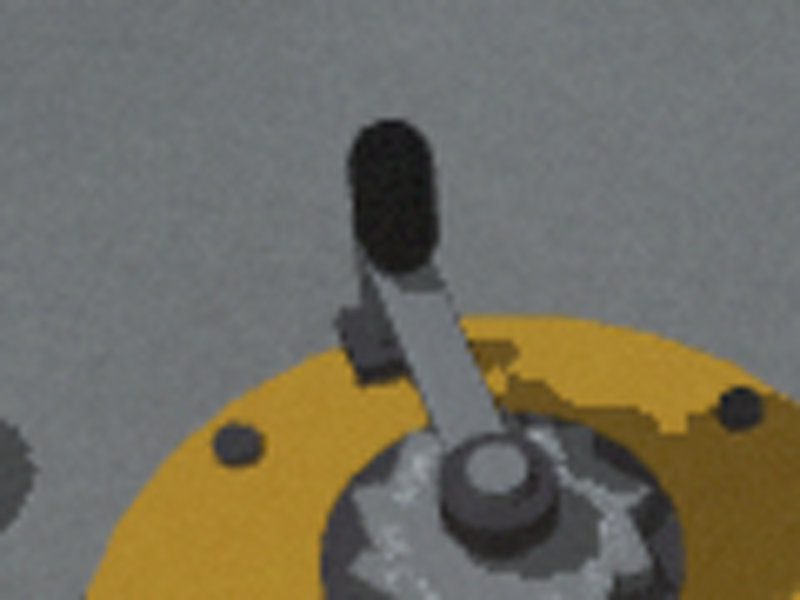

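In the wrist view the tip is at x 366 and the post at 371, about 0.4° apart. I'll move the arm off to the side and do the final check.

```bash
python3 -m creep '[{"translation":[0,0.03,-0.03],"rot":[0,0,0],"jaw":0.06},{"translation":[0,0.035,-0.01],"rot":[0,0,0],"jaw":0.06},{"translation":[0,0.035,0],"rot":[0,0,0],"jaw":0.06},{"translation":[0,0.035,0],"rot":[0,0,0],"jaw":0.06},{"translation":[0,0.035,0],"rot":[0,0,0],"jaw":0.06},{"translation":[0,0.035,0],"rot":[0,0,0],"jaw":0.06},{"translation":[0,0.03,0],"rot":[0,0,0],"jaw":0.06},{"translation":[0,0.02,0],"rot":[0,0,0],"jaw":0.06},{"translation":[0,0,0],"rot":[0,0,0],"jaw":0.06},{"translation":[0,0,0],"rot":[0,0,0],"jaw":0.06}]'
python3 - <<'E'
from h import *
from cell import arm,optics
import cv2
im=optics.get_image("top");i=optics.camera_info("top")
for th,z in [("crank_knob",.123),("index_top",.08),("pawl_tab",.09),("filter_mid",.0425),("bearing_mid",.011),("pulley_mid",.018)]:
    print(th,[(d["location"],round(d["score"],2),plane(i,d["location"],z).round(4)) for d in optics.pinpoint("top",th)[:2]])
cv2.imwrite("pics/top20c.png",cv2.resize(im[90:290,110:376,::-1],(798,600),interpolation=2));print(arm.observe()["position"],arm.observe()["clock"])
E
```

```text
clock: 16.77
position: [0.3576, 0.192, 0.2466]
ee_rot: [0.77, -3.044, 0.001]
force: [0.1, -0.3, 1.0]
width: 0.655
crank_knob [([285.8, 231.8], 0.77, array([ 0.4812, -0.0364,  0.123 ])), ([342.5, 215.9], 0.16, array([ 0.519 , -0.1753,  0.123 ]))]
index_top [([289.4, 246.1], 0.49, array([ 0.445 , -0.0494,  0.08  ]))]
pawl_tab [([262.7, 155.2], 0.58, array([0.6763, 0.0169, 0.09  ])), ([338.5, 159.8], 0.48, array([ 0.6643, -0.178 ,  0.09  ]))]
filter_mid [([183.2, 205.9], 0.72, array([0.5501, 0.2264, 0.0425]))]
bearing_mid [([343.7, 217.8], 0.8, array([ 0.518 , -0.2079,  0.011 ]))]
pulley_mid [([344.2, 216.5], 0.75, array([ 0.5213, -0.2075,  0.018 ])), ([336.5, 160.5], 0.72, array([ 0.6766, -0.1908,  0.018 ]))]
[0.35881329 0.19093618 0.24727217] 17.1167
```

View pics/top20c.png

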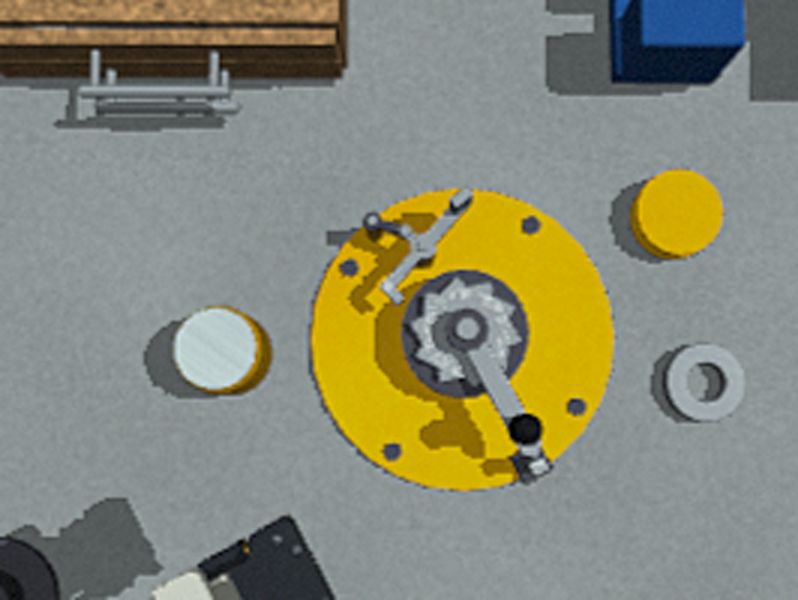

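The top view shows the arm pointing at the index post (knob 525,430; post 538,465), the pawl off (nose at 393,292) and the filter, bearing and pulley unmoved. Handing in.

```bash
python3 -c "
from cell import arm
print(arm.sign_off())"
```

```text
the job is handed in; nothing more can be done
None
```

I flicked the pawl off and it snapped over and stayed off. I then eased the drum back clockwise by its knob at about 0.3 rad/s, let go and lifted clear. I handed the job in at about 17 s.

**Last checks:**
- **Crank:** the arm points at the index post to within about 0.4° (0.007 rad), measured in the wrist view after release. The top view agrees by eye.
- **Pawl:** it is still off, with its nose clear of the teeth.
- **Other parts:** the filter, bearing and pulley look unmoved in the before and after top views. The network's bearing position differed by about 11 mm between the two views, but the picture shows no shift.
- **Robot:** it is well clear of everything, and the highest wrist force I read was about 11 N.

**What disagreed:** the finger tips showed about 20–25 mm behind the TCP in the pictures, not 14 mm ahead as described. My first push at the tab therefore passed harmlessly over it. I lowered 30 mm, repeated the push, and used the same correction when gripping the knob.

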